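# Gauge the shut height of a bench lever press and hold it nipped

## Task

Gauge the shut height of the little two-pillar lever press: while its lever is still locked, slide the blade of the flat setting gauge all the way into the slot on the press's anvil, until the gauge's cross-piece meets the mouth of the slot, and let go of the gauge lying flat there. Then flip the lever's safety catch off and pull the lever down towards you until the ram nips the gauge firmly, and finish while holding the lever there, still pulling, so that I can set the stop screw. Leave everything else on the bench where it is.

Things in the scene. Friction and masses are not known exactly. Their poses are not given: they have to be found in the camera images.
- press: Two-pillar bench lever press, fixed, at any yaw. Origin: centre of its underside; x points from the operator's (front) side to its rear, y to its left, z up. Base 150 (x) x 200 (y) x 20 mm; anvil top 45 mm above the bench; pillars 22 mm thick at x = 0, y = +-78 mm; bridge 84 (x) x 190 (y) mm from 105 to 140 mm high, with lever bearings, catch and stop screw on top.
- slot_mouth (a point): Centre of the slot's front mouth, at its floor (45 mm above the bench), x = -55 mm in the press frame; axes as the press, the blade enters along +x. Slot: 36 mm wide between two rails 18 mm high, 10 mm thick on the anvil, 100 mm long, open at both ends, slightly flared. The floor runs 25 mm forward of the mouth as a lip 70 mm wide that carries the cross-piece.
- ram: The press's ram, with a steel foot 36 (x) x 30 (y) mm over the middle of the slot. Origin: centre of the foot's underside, 36 mm above the slot floor with the lever at rest. The lever drives it down 23.3 mm per radian.
- lever (a joint): Lever angle, rad: 0 at rest, leaning 0.45 back (press +x) from upright; grows as it is pulled towards the operator and down, to 1.4. Turns about the press's y through lever_axis. Spring return: a pull of 3 N at the grip starts it, 5 to 8 N holds it at 1.2, where the ram meets the gauge; each newton more gives about 6 N on the gauge and it yields little. Catch on: blocked near 0.05.
- lever_grip (a point): Middle of the lever's cross grip, a level round rubber bar 24 mm thick, 120 mm long along the press's y, between two flat arms, 140 mm from lever_axis. Moves with the lever: at rest 301 mm above the bench and 61 mm behind (+x of) lever_axis; at 1.2 rad 277 mm high and 95 mm in front of it. The bar may turn between the fingers.
- lever_axis (a point): Point on the lever's hinge axis (along the press's y), midway between the arms, 175 mm above the bench at the press's x = y = 0.
- catch (a joint): Safety catch angle, rad: near 0 when on (thumb piece upright, nose in front of a lug on the lever's hub); grows to 1.15 as the thumb piece is flipped towards the operator (press -x) and down about catch_axis, lifting the nose clear. Off from 0.7 up. Light friction (about 1 N at the thumb piece) keeps it where it is left.
- catch_pad (a point): Centre of the catch's thumb piece, a plate 8 (press x) x 28 (y) x 24 mm (z) when on, 44 mm from catch_axis; moves with the catch. When on, 243 mm above the bench. Free room: 70 mm behind it to the resting lever grip, all of the front.
- catch_axis (a point): Point on the catch's hinge axis (along the press's y), 199 mm above the bench, at x = -36, y = +35 mm in the press frame.
- gauge: Flat setting gauge, loose, about 0.3 kg, lying flat. Steel blade 98 long (x) x 28 (y) x 8 mm thick, then a steel cross-piece 8 x 50 x 24 mm, then a black handle 80 x 24 x 24 mm, all flush underneath. Origin: underside, at the cross-piece's blade side; x to the blade's tip, z up. Balances 12 mm behind the origin, so the tip may droop when the handle is gripped loosely.
- gauge_grip (a point): Centre of the gauge's handle, half-way up (12 mm above its underside), 48 mm behind the cross-piece's blade side. Axes as the gauge.
- gauge_shoulder (a point): Middle of the blade where it meets the cross-piece, 4 mm above the underside. Axes as the gauge.
- gauge_tip (a point): Middle of the blade's tip, 4 mm above the underside.
- screwdriver: Bystander: screwdriver with a round black handle, 190 mm long, lying near the gauge. Leave alone.
- meter: Bystander: grey hand-held multimeter 185 x 90 x 36 mm, lying on its back. Leave alone.
- jar: Bystander: glass jar with a white lid, 84 mm across, 85 mm high. Leave alone.
- spool: Bystander: grey solder spool, 60 mm across, 50 mm high. Leave alone.
- carton: Bystander: small orange carton 70 x 115 x 26 mm. Leave alone.
Things that resemble listed ones, but are neither listed nor needed, are in the scene too. Of the things that look like the gauge, the middle-sized one is meant.

How it is judged:
On the way, in this order (a step that is already met when the one before it is completed fails the run):
1. the gauge lies in the slot, home against its mouth and let go, with the lever at rest (x of gauge_shoulder in the frame of slot_mouth above -0.005 m and y of gauge_shoulder in the frame of slot_mouth between -0.007 and 0.007 m and z of gauge_shoulder in the frame of slot_mouth between 0.001 and 0.008 m and angle between the x axis of gauge_shoulder and the x axis of slot_mouth, either way round below 0.1 rad and angle between gauge_shoulder's own z axis and vertical below 0.06 rad and contact force between each of the fingers, the arm and gauge below 0.3 N and value of joint lever below 0.2 rad), for 0.3 s.
2. the safety catch is flipped off (value of joint catch above 0.7 rad), for 0.2 s.
3. the lever is pulled down and the ram nips the gauge (value of joint lever above 1.05 rad and contact force between ram and gauge above 10 N), for 0.5 s.
At the end, for the whole second after the job is handed in: The arm still holds the lever pulled to more than 1.05 rad and the ram presses on the gauge with more than 10 N; the gauge lies flat in the slot with its cross-piece within 5 mm of the slot's mouth, not touched by the arm; the catch is off (over 0.6 rad) (all of step 3 and value of joint catch above 0.6 rad and contact force between any of the fingers, the arm and press above 1 N and contact force between each of the fingers, the arm and gauge below 0.3 N and x of gauge_shoulder in the frame of slot_mouth above -0.005 m and y of gauge_shoulder in the frame of slot_mouth between -0.007 and 0.007 m and angle between the x axis of gauge_shoulder and the x axis of slot_mouth, either way round below 0.1 rad and angle between gauge_shoulder's own z axis and vertical below 0.08 rad); the arm keeps its last pose, push and grip.
It fails at once if the lever is forced while the safety catch is on (value of joint lever above 0.2 rad and value of joint catch below 0.35 rad).
It fails at once if a bystander is pushed out of place (distance of any of screwdriver, meter, jar, spool, carton from where it was at the start of the episode above 0.03 m).
It also fails if it takes over 72 s, if anything falls off the work surface, if the arm or the gripper's body presses on something with over 40 N, if the wrist force passes 120 N, or if a joint passes its speed limit or range.

## Robot

A 6-joint arm with a two-finger parallel gripper is mounted at the origin on the work surface. World frame = base frame: x ahead of the robot, y to its left, z up, the work surface at z = 0. Lengths are in m, angles in rad, forces in N, time in s.
With the tool pointing down it reaches from about 0.225 to 0.725 m from the base axis. Payload 3.1 kg.
Tool frame: the origin (TCP) lies on the centre line of the jaws, within the pads' length; the fingertips stand 19 mm ahead of it and the grasp point (between the pads) is the TCP; z points along the fingers, y is the direction in which the jaws open and shut (so a half turn about z gives the same grasp; the last joint's range is limited). The gripper opens to 85 mm and grips with 20 to 120 N. Pads are 22 mm wide; open, the fingers measure 114 mm over their backs; the gripper's body (76 mm by 85 mm) begins 54 mm behind the grasp point. The pads swing forward as they close: fully open they stand 13 mm farther back than shut.
Start: joints at [-1.36, 0.048, 0.099, 1.622, 0, 1.443], TCP at [0.174, -0.495, 0.25] pointing down, gripper open.
Joint ranges: [-2.91, 2.91], [-0.99, 1.94], [-1.21, 1.42], [-2.12, 2.29], [-1.49, 1.47], [-3.14, 3.14]. Speed limits (rad/s): [2.79, 2.79, 3.14, 3.14, 3.14, 3.14].

## Interface

Orientations are given as a 3x3 rotation matrix whose columns are the frame's x, y, z axes.
In Python, from rig import sensors, cams, r gives the robot as it stands.
- The arm moves only by the tool step_arm, never from a script. Its argument "motion" is a list of rows, each a list of 3 entries, a list of its own where there are three numbers: the shift along the world's x, y, z in mm, then the turn, a rotation vector about the world's x, y, z in rad, then the opening, from 0 (shut) to 1 (fully open). A call has 1 to 12 rows; each row is the pose to reach, as a shift and turn from the pose commanded when the call began; what a row does not reach only later rows make up. A row lasts 1/12 s, in which the tool goes at most 41.7 mm and 7.16 degrees, less where a joint would pass 70% of its speed; a pose out of reach is approached as far as the arm can. A call with a gripper value outside its range is refused whole. The fingers move at their own pace and stop on an object; "grip_force" is the grip in N (left out, the last holds). Time passes only in rows, so rows that repeat a pose let the fingers close. It gives the time, the measured TCP pose, the force and the opening at its end, in the units of the state.
- sensors.observe(): the state, without advancing time (a new reading comes with each control period).
- cams.get_image(name): name is "side" or "top"; returns (picture, depth): 384x512x3 uint8, red, green, blue; 384x512 float32, m along the optical axis (not along the pixel's ray), 0 where there is no reading.
- cams.camera_params(name): a dict with "camera_matrix" (3x3 intrinsics, pixels), "k1" (the pictures are not rectified: a ray, as slopes to the right and down, at radius r is drawn at 1 + k1 r^2 times it, then the intrinsics apply), "rvec" (rotation vector, rad) and "tvec" (3), from world to camera coordinates, as OpenCV has them. Camera axes: x right, y down, z forward; pixel columns grow to the right and rows downward; lengths in m; the calibration is good to about 2 mm. A picture is of the moment at which its call begins. camera_params takes no time and is no camera call.
- r.sign_off(): hands the job in, once; it reports no verdict.
The state is a dict: "time_s": time; "joint_pos": joint angles; "qvel": joint speeds; "tau": joint torques, N m; "ee_pos": TCP position; "tool_rot": TCP orientation; "force": force on the tool from outside, world axes, zero at the start; "ft_torque": the same for the moment, N m; "opening": finger opening in m.
Only numpy, scipy, OpenCV 4.12 (cv2) and the standard library are available. Lean on these libraries where they do the work, as an engineer would, in place of code of your own. Each camera call takes 0.05 s, during which the arm holds its last target.

## Working session

There is one attempt and no reset: what is moved stays moved. The work goes in short steps, Python scripts to look and compute and a tool call to move; the robot and the scene stay as the last step left them, time stands still between calls to the robot, and variables do not carry over. Pictures are saved under pics/ and viewed, and the job is handed in when it is done.

Besides the shell and the picture viewer there is one more tool, called after ">>>" by a JSON object that holds its "op" and its "data". step_arm: Moves the arm, as the interface text tells. Its arguments: {"type":"object","properties":{"motion":{"type":"array","items":{"type":"array"}},"grip_force":{"type":"number"}},"required":["motion"]}

```bash
ls; mkdir -p pics; cat > h.py <<'E'
import numpy as np, cv2
from rig import sensors, cams, r
def snap(n,tag):
    im,d=cams.get_image(n); cv2.imwrite(f'pics/{tag}.png',im[:,:,::-1]); np.savez(f'pics/{tag}.npz',im=im,d=d); return im,d
def P(n):
    p=cams.camera_params(n); K=np.array(p['camera_matrix'],float); R=cv2.Rodrigues(np.array(p['rvec'],float))[0]; t=np.array(p['tvec'],float).ravel(); return K,p['k1'],R,t
def ray(n,uv):
    K,k,R,t=P(n); uv=np.array(uv,float).reshape(-1,1,2)
    s=cv2.undistortPoints(uv,K,np.array([k,0,0,0,0.])).reshape(-1,2)
    d=np.c_[s,np.ones(len(s))]; return -R.T@t, d@R   # depth-scaled dirs
def onz(n,uv,z):
    c,d=ray(n,uv); return c+d*((z-c[2])/d[:,2])[:,None]
def proj(n,X):
    K,k,R,t=P(n); return cv2.projectPoints(np.array(X,float).reshape(-1,3),cv2.Rodrigues(R)[0],t,K,np.array([k,0,0,0,0.]))[0].reshape(-1,2)
def cloud(n,d):
    h,w=d.shape; u,v=np.meshgrid(np.arange(w),np.arange(h)); c,dd=ray(n,np.c_[u.ravel(),v.ravel()]); return (c+dd*d.reshape(-1,1)).reshape(h,w,3)
def tri(n1,p1,n2,p2):
    a,u=ray(n1,p1);b,v=ray(n2,p2);u=u[0];v=v[0]
    s=np.linalg.lstsq(np.c_[u,-v],b-a,rcond=None)[0]; x=a+s[0]*u;y=b+s[1]*v; return (x+y)/2,np.linalg.norm(x-y)
def load(tag):
    z=np.load(f'pics/{tag}.npz'); return z['im'],z['d']
E
python3 - <<'E'
from h import *
print(sensors.observe())
for n in('side','top'):
    snap(n,n+'0'); K,k,R,t=P(n); print(n,K.tolist(),k,'cam at',(-R.T@t).round(3),'fwd',R[2].round(2))
E
```

```text
pics
{'time_s': 0.0, 'joint_pos': array([-1.35982674e+00,  4.87206931e-02,  9.75615185e-02,  1.62201526e+00,
        8.91873491e-06,  1.44298403e+00]), 'qvel': array([ 1.95524018e-03, -1.97314354e-03,  1.66887664e-05,  3.50169771e-04,
        1.05152425e-03, -9.38507723e-04]), 'tau': array([ 1.03498571e-04, -3.38783813e+01,  3.20013106e+01,  2.03661493e-02,
       -1.67593821e-04,  6.75195452e-06]), 'ee_pos': array([ 0.17433874, -0.49458795,  0.24911456]), 'tool_rot': array([[ 9.43160272e-01,  3.32337873e-01, -4.89274043e-04],
       [ 3.32338087e-01, -9.43157452e-01,  2.32724896e-03],
       [ 3.11970511e-04, -2.35757316e-03, -9.99997172e-01]]), 'force': array([ 0.46809179, -0.70038471,  0.13612455]), 'ft_torque': array([-0.01397567,  0.0014722 , -0.02381139]), 'opening': 0.08505511852606173}
side [[372.84107241741816, 0.0, 255.13022635699505], [0.0, 372.84107241741816, 189.36407930023884], [0.0, 0.0, 1.0]] 0.016651279455787094 cam at [0.465 0.825 1.047] fwd [ 0.04 -0.72 -0.7 ]
top [[361.12927762405934, 0.0, 260.3830970576822], [0.0, 361.12927762405934, 189.49549594520985], [0.0, 0.0, 1.0]] -0.004451664630504009 cam at [ 0.403 -0.034  1.228] fwd [ 0.1   0.01 -0.99]
```

View pics/side0.png

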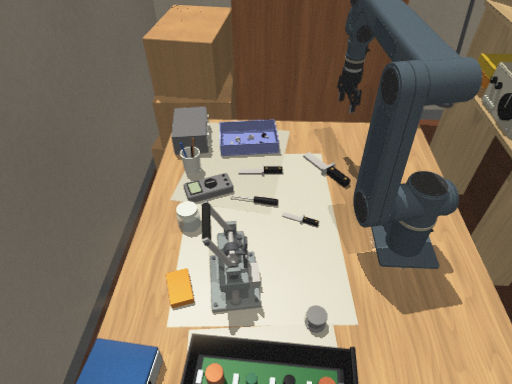

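View pics/top0.png

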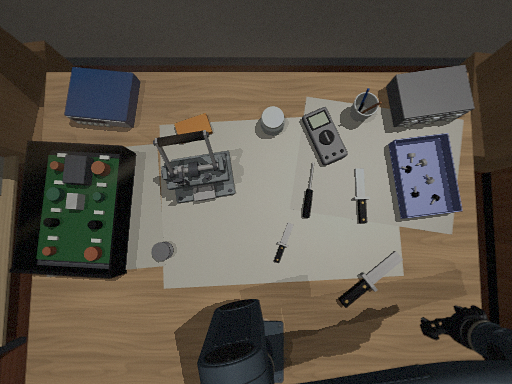

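The side view shows the press at (233,265). The top view shows it at (200,175). There are three gauge-like things in the top view: (361,195), (284,242) and (370,278). The screwdriver is at (308,190). I'll enlarge these.

```bash
python3 - <<'E'
from h import *
im,d=load('top0'); 
a=cv2.resize(im[150:315,260:410],None,fx=3.6,fy=3.6,interpolation=cv2.INTER_CUBIC); cv2.imwrite('pics/c1.png',a[:,:,::-1])
b=cv2.resize(im[115:215,145:250],None,fx=5.5,fy=5.5,interpolation=cv2.INTER_CUBIC); cv2.imwrite('pics/c2.png',b[:,:,::-1])
im,d2=load('side0')
b=cv2.resize(im[190:320,180:290],None,fx=4.5,fy=4.5,interpolation=cv2.INTER_CUBIC); cv2.imwrite('pics/c3.png',b[:,:,::-1])
C=cloud('top',d); 
for p in [(361,185),(361,212),(284,235),(279,255),(380,268),(352,292),(308,205),(320,250),(200,195),(185,137)]: print(p,C[p[1],p[0]].round(4))
E
```

```text
(361, 185) [ 0.5459 -0.3611  0.0084]
(361, 212) [ 0.4539 -0.3554  0.0221]
(284, 235) [ 0.3762 -0.1001  0.0065]
(279, 255) [ 0.3106 -0.0829  0.0165]
(380, 268) [ 0.2699 -0.4164  0.012 ]
(352, 292) [ 0.1946 -0.3189  0.0277]
(308, 205) [ 0.4762 -0.1791  0.0247]
(320, 250) [ 0.3265 -0.2217 -0.0043]
(200, 195) [0.5065 0.179  0.0419]
(185, 137) [0.6336 0.1728 0.3128]
```

View pics/c1.png

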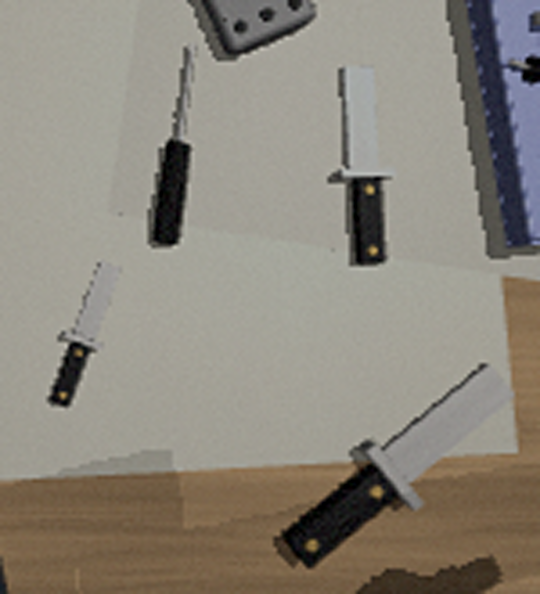

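View pics/c2.png

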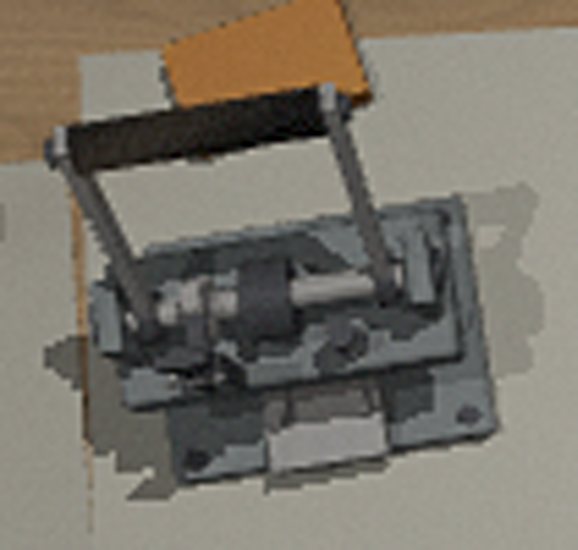

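View pics/c3.png

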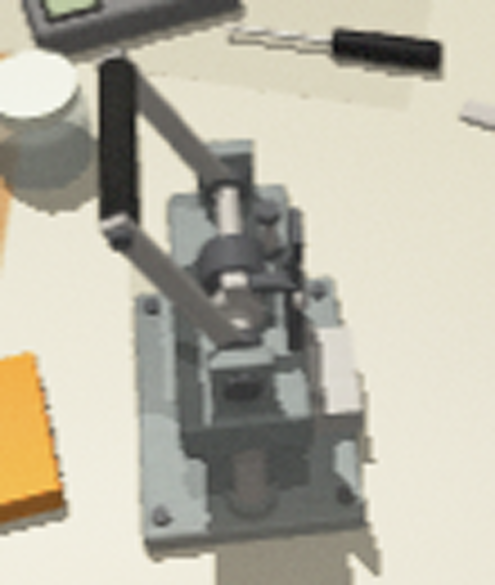

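Reading the crops: in the top view the large gauge is at (370,278), the middle one at (361,195) and the small one at (284,242). The middle one fits the description, and its length should be about 186 mm. The press front, with the light lip, faces the robot at top (204,196). Next I measure the gauge and the press.

```bash
python3 - <<'E'
from h import *
def ax(P2):
    P2=np.asarray(P2,float);c,(w,h),a=cv2.minAreaRect(P2.astype(np.float32)); return np.round(c,4),round(w,4),round(h,4),round(a,1)
for n in('top','side'):
    im,d=load(n+'0'); C=cloud(n,d); hsv=cv2.cvtColor(im,cv2.COLOR_RGB2HSV).astype(int)
    ok=d>0
    xy=C[...,:2]
    reg=lambda x0,x1,y0,y1,z0,z1: ok&(C[...,0]>x0)&(C[...,0]<x1)&(C[...,1]>y0)&(C[...,1]<y1)&(C[...,2]>z0)&(C[...,2]<z1)
    # bench noise
    b=reg(.3,.4,-.2,-.15,-.05,.05); print(n,'bench z',C[b][:,2].mean().round(4),C[b][:,2].std().round(4))
    # gauge
    g=reg(.38,.62,-.42,-.32,-.03,.06)
    v=hsv[...,2]; 
    hd=g&(v<60)
    n_,lab,st,ce=cv2.connectedComponentsWithStats(hd.astype(np.uint8))
    k=1+np.argmax(st[1:,4]); hp=np.argwhere(lab==k)[:,::-1]
    z=np.median(C[lab==k][:,2]); W=onz(n,hp,.022)
    print('handle',len(hp),'z',z.round(4),ax(W[:,:2]),'mean',W.mean(0).round(4))
    # press parts
    for nm,z0,z1 in(('bridge',.125,.155),('base',.01,.03),('lip',.035,.055),('grip',.27,.34)):
        m=reg(.4,.75,.05,.32,z0,z1)
        print(nm,m.sum(),'zmed',np.median(C[m][:,2]).round(4),ax(C[m][:,:2]))
    im2=im.copy(); 
    m=reg(.4,.75,.05,.32,.27,.34); im2[m]=(255,0,0); im2[reg(.4,.75,.05,.32,.125,.155)]=(0,255,0); im2[reg(.4,.75,.05,.32,.035,.055)]=(0,0,255); im2[reg(.4,.75,.05,.32,.01,.03)]=(255,255,0); im2[lab==k]=(255,0,255)
    x0,y0,x1,y1=(140,100,400,225) if n=='top' else (170,150,300,320)
    f=3 if n=='top' else 3.5
    cv2.imwrite(f'pics/m_{n}.png',cv2.resize(im2[y0:y1,x0:x1],None,fx=f,fy=f,interpolation=cv2.INTER_NEAREST)[:,:,::-1])
E
```

```text
top bench z 0.0006 0.0023
handle 177 z 0.0236 (array([ 0.4576, -0.3574]), 0.0799, 0.027, 1.8) mean [ 0.4589 -0.3569  0.022 ]
bridge 919 zmed 0.14 (array([0.5727, 0.1758]), 0.0844, 0.1895, 9.5)
base 969 zmed 0.0212 (array([0.6263, 0.1841]), 0.2683, 0.2004, 8.9)
lip 279 zmed 0.0453 (array([0.532 , 0.1359]), 0.0644, 0.1496, 28.7)
grip 561 zmed 0.31 (array([0.6256, 0.1852]), 0.037, 0.1463, 9.8)
side bench z -0.0007 0.0022
handle 107 z 0.0179 (array([ 0.4588, -0.3465]), 0.0712, 0.0379, 2.5) mean [ 0.4602 -0.3452  0.022 ]
bridge 786 zmed 0.139 (array([0.5713, 0.1779]), 0.0841, 0.1918, 9.4)
base 1785 zmed 0.0204 (array([0.6261, 0.1864]), 0.2697, 0.1993, 8.2)
lip 233 zmed 0.0438 (array([0.519 , 0.2028]), 0.1469, 0.0551, 69.8)
grip 467 zmed 0.3089 (array([0.6255, 0.1866]), 0.035, 0.1461, 9.6)
```

View pics/m_top.png

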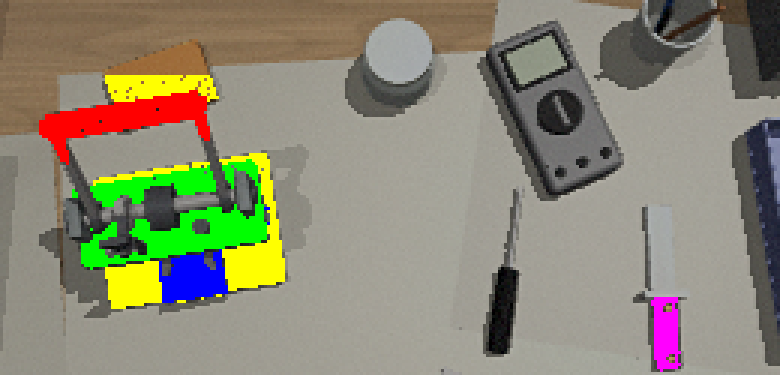

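View pics/m_side.png

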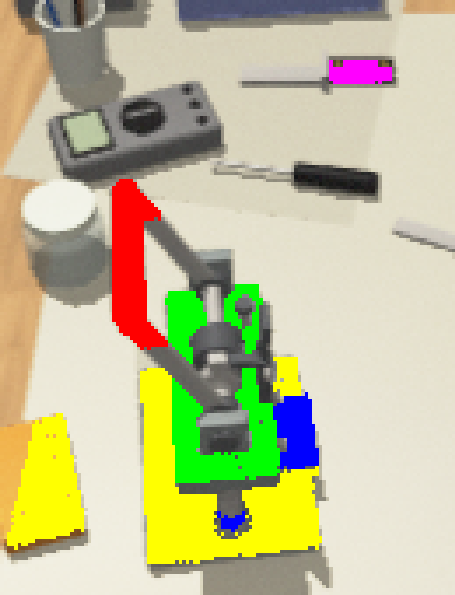

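Masks: grip (red), bridge (green), lip (blue), base (yellow) and gauge handle (magenta) all look right. The base mask also picked up the carton. Now I refine the gauge axis and the press yaw.

```bash
python3 - <<'E'
from h import *
im,d=load('top0'); a=cv2.resize(im[160:230,335:385],None,fx=8,fy=8,interpolation=cv2.INTER_CUBIC); cv2.imwrite('pics/g_top.png',a[:,:,::-1])
im,d=load('side0'); a=cv2.resize(im[155:185,230:295],None,fx=10,fy=10,interpolation=cv2.INTER_CUBIC); cv2.imwrite('pics/g_side.png',a[:,:,::-1])
for n in('top','side'):
    im,d=load(n+'0'); C=cloud(n,d)
    for nm,z0,z1 in(('base',.012,.028),('bridge',.13,.15)):
        m=(d>0)&(C[...,0]>.4)&(C[...,0]<.67)&(C[...,1]>.05)&(C[...,1]<.32)&(C[...,2]>z0)&(C[...,2]<z1)
        m=cv2.morphologyEx(m.astype(np.uint8),cv2.MORPH_OPEN,np.ones((2,2)))>0
        # cast onto known measured plane for sub-noise accuracy
        uv=np.argwhere(m)[:,::-1]; W=onz(n,uv,np.median(C[m][:,2]))[:,:2]
        c,s,an=cv2.minAreaRect(W.astype(np.float32)); print(n,nm,np.round(c,4),np.round(s,4),round(an,2), np.median(C[m][:,2]).round(4))
E
```

```text
top base [0.5689 0.1718] [0.1498 0.1995] 9.27 0.0202
top bridge [0.5687 0.172 ] [0.0845 0.1892] 9.3 0.14
side base [0.5652 0.1828] [0.1535 0.2008] 9.32 0.0192
side bridge [0.5676 0.1841] [0.0832 0.1914] 9.29 0.1391
```

View pics/g_top.png

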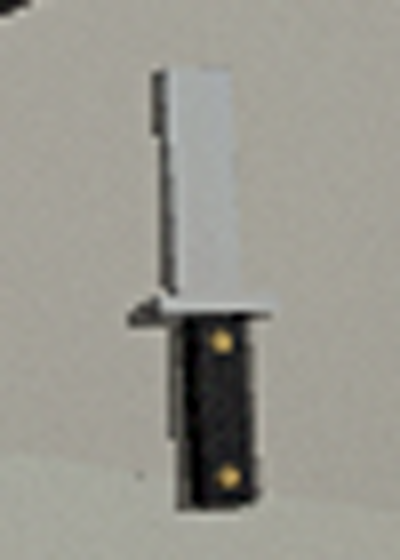

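View pics/g_side.png

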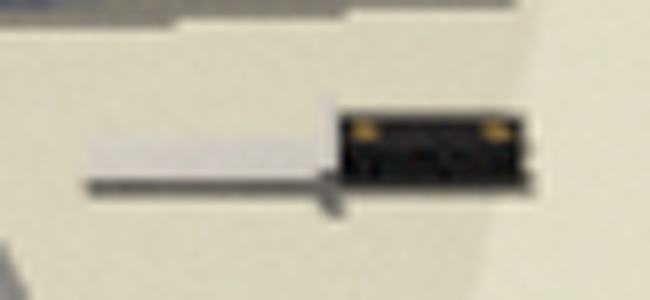

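The two views disagree on the press by about 12 mm. The even-sized morphology kernel shifts masks by one pixel, so I'll redo this without it. I'll also measure the gauge's brass rivets in both views.

```bash
python3 - <<'E'
from h import *
for n in('top','side'):
    im,d=load(n+'0'); C=cloud(n,d)
    for nm,z0,z1 in(('base',.012,.028),('bridge',.13,.15)):
        m=(d>0)&(C[...,0]>.4)&(C[...,0]<.67)&(C[...,1]>.05)&(C[...,1]<.32)&(C[...,2]>z0)&(C[...,2]<z1)
        m=cv2.morphologyEx(m.astype(np.uint8),cv2.MORPH_OPEN,np.ones((3,3)))>0
        uv=np.argwhere(m)[:,::-1]; W=onz(n,uv,np.median(C[m][:,2]))[:,:2]
        c,s,an=cv2.minAreaRect(W.astype(np.float32)); print(n,nm,np.round(c,4),np.round(s,4),round(an,2))
t=lambda x,y:(x/8+335-.44,y/8+160-.44)
s=lambda x,y:(x/10+230-.45,y/10+155-.45)
for nm,a,b in(('riv1',t(222,341),s(365,131)),('riv2',t(229,477),s(497,131))):
    x,e=tri('top',[a],'side',[b]); print(nm,x.round(4),'gap',round(e,4),'top@z.024',onz('top',[a],.024).round(4),'side',onz('side',[b],.024).round(4))
top={'tipL':(t(170,70),.008),'tipR':(t(231,70),.008),'xL':(t(160,303),.024),'xR':(t(274,306),.024),'hL':(t(190,505),.024),'hR':(t(258,497),.024),'bL':(t(178,290),.008),'bR':(t(238,290),.008)}
for k,(p,z) in top.items(): print(k,onz('top',[p],z).round(4))
print('side tip',onz('side',[s(88,142)],.008).round(4),onz('side',[s(88,178)],.008).round(4))
E
```

```text
top base [0.5719 0.1752] [0.1493 0.1995] 9.31
top bridge [0.5718 0.175 ] [0.0846 0.1888] 9.29
side base [0.571  0.1797] [0.1491 0.2019] 9.43
side bridge [0.5715 0.1805] [0.0833 0.1917] 9.8
riv1 [ 0.4864 -0.3606  0.0217] gap 0.0005 top@z.024 [[ 0.4865 -0.3599  0.024 ]] side [[ 0.4861 -0.3578  0.024 ]]
riv2 [ 0.4305 -0.362   0.0225] gap 0.0008 top@z.024 [[ 0.4301 -0.3615  0.024 ]] side [[ 0.4309 -0.3602  0.024 ]]
tipL [[ 0.6032 -0.3449  0.008 ]]
tipR [[ 0.6033 -0.3708  0.008 ]]
xL [[ 0.5023 -0.3345  0.024 ]]
xR [[ 0.5012 -0.3819  0.024 ]]
hL [[ 0.4184 -0.3451  0.024 ]]
hR [[ 0.4219 -0.3733  0.024 ]]
bL [[ 0.5091 -0.3462  0.008 ]]
bR [[ 0.5092 -0.3715  0.008 ]]
side tip [[ 0.6036 -0.3641  0.008 ]] [[ 0.6017 -0.3411  0.008 ]]
```

The views now agree to within about 5 mm. The side view sits about 2.5 mm further in +y everywhere, so I average the two. Press: (0.5715, 0.1775), yaw 0.164. Gauge grip: (0.4585, -0.3595), yaw about 0.015, handle top about 0.022–0.024. Moving above the gauge.

>>> {"op": "step_arm", "data": {"motion": [[[24, 11, -8], [0, 0, 0.12], 1], [[48, 22, -16], [0, 0, 0.24], 1], [[72, 34, -24], [0, 0, 0.36], 1], [[96, 45, -32], [0, 0, 0.48], 1], [[120, 56, -40], [0, 0, 0.6], 1], [[144, 68, -48], [0, 0, 0.72], 1], [[168, 79, -56], [0, 0, 0.84], 1], [[192, 90, -64], [0, 0, 0.96], 1], [[216, 102, -72], [0, 0, 1.08], 1], [[240, 113, -80], [0, 0, 1.2], 1], [[264, 124, -88], [0, 0, 1.32], 1], [[284, 135, -96], [0, 0, 1.44], 1]], "grip_force": 80}}

```text
time_s: 1.1
ee_pos: [0.4597, -0.359, 0.1531]
tool_rot: [[-0.213, 0.977, -0.001], [0.977, 0.213, 0.001], [0.001, -0.0, -1.0]]
force: [-0.2, -0.1, 0.7]
opening: 0.0855
```

>>> {"op": "step_arm", "data": {"motion": [[[0, 0, -4], [0, 0, 0.12], 1], [[0, 0, -8], [0, 0, 0.24], 1], [[0, 0, -12], [0, 0, 0.36], 1], [[0, 0, -16], [0, 0, 0.48], 1], [[0, 0, -20], [0, 0, 0.6], 1], [[0, 0, -24], [0, 0, 0.72], 1], [[0, 0, -28], [0, 0, 0.84], 1], [[0, 0, -32], [0, 0, 0.96], 1], [[0, 0, -36], [0, 0, 1.08], 1], [[0, 0, -40], [0, 0, 1.2], 1], [[0, 0, -45], [0, 0, 1.32], 1], [[0, 0, -50], [0, 0, 1.378], 1]]}}

```text
time_s: 2.1
ee_pos: [0.4581, -0.3598, 0.1034]
tool_rot: [[-1.0, -0.02, -0.001], [-0.02, 1.0, 0.001], [0.001, 0.001, -1.0]]
force: [0.1, -0.4, 0.8]
opening: 0.0854
```

```bash
cat >> h.py <<'E'
def st():
    s=sensors.observe(); R=s['tool_rot']; print('t',round(s['time_s'],2),'p',(s['ee_pos']*1000).round(1),'yang',np.degrees(np.arctan2(R[1,1],R[0,1])).round(2),'z',R[:,2].round(4),'F',s['force'].round(1),'T',s['ft_torque'].round(2),'op',round(s['opening'],4),'q',s['joint_pos'].round(2)); return s
E
python3 - <<'E'
from h import *
st(); im,d=snap('top','top1'); snap('side','side1')
i2=load('side1')[0]
a=cv2.resize(im[150:240,320:400],None,fx=5,fy=5); b=cv2.resize(i2[130:210,220:310],None,fx=5,fy=5)
b=cv2.copyMakeBorder(b,0,50,0,0,0) ; cv2.imwrite('pics/v1.png',np.hstack([a[:450],b[:450]])[:,:,::-1])
E
```

```text
t 2.1 p [ 458.1 -359.8  103.4] yang 91.15 z [-9.e-04  9.e-04 -1.e+00] F [ 0.1 -0.4  0.8] T [ 0.01  0.03 -0.02] op 0.0854 q [-0.78  0.22 -0.01  1.35  0.   -0.8 ]
```

View pics/v1.png

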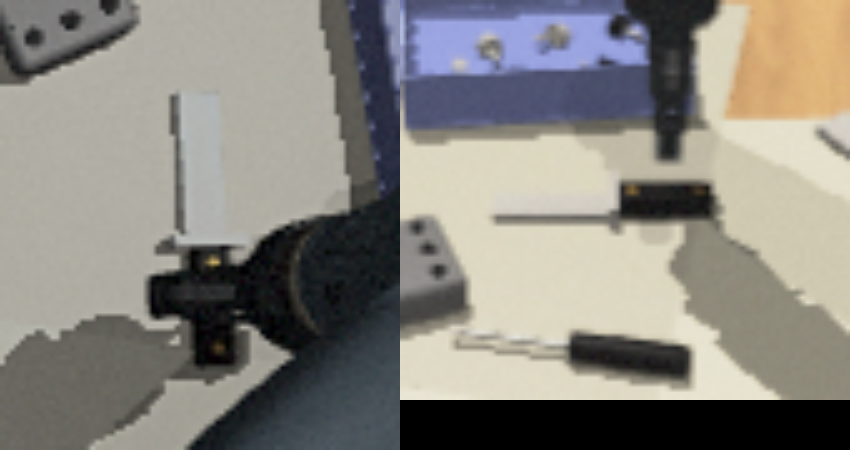

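The top and side views show the fingers straddling the handle at its middle (top (378,208)), aligned. Descending and gripping.

>>> {"op": "step_arm", "data": {"motion": [[[0, 0, -20], [0, 0, 0], 1], [[0, 0, -40], [0, 0, 0], 1], [[0, 0, -60], [0, 0, 0], 1], [[0, 0, -75], [0, 0, 0], 1], [[0, 0, -81], [0, 0, 0], 1], [[0, 0, -81], [0, 0, 0], 1], [[0, 0, -81], [0, 0, 0], 0], [[0, 0, -81], [0, 0, 0], 0], [[0, 0, -81], [0, 0, 0], 0], [[0, 0, -81], [0, 0, 0], 0], [[0, 0, -81], [0, 0, 0], 0], [[0, 0, -81], [0, 0, 0], 0]], "grip_force": 90}}

```text
time_s: 3.2
ee_pos: [0.4592, -0.3607, 0.0248]
tool_rot: [[-1.0, -0.015, 0.002], [-0.015, 1.0, -0.001], [-0.002, -0.001, -1.0]]
force: [-0.7, 0.8, 3.8]
opening: 0.0219
```

>>> {"op": "step_arm", "data": {"motion": [[[0, 0, 0], [0, 0, 0], 0], [[0, 0, 0], [0, 0, 0], 0], [[0, 0, 10], [0, 0, 0], 0], [[0, 0, 30], [0, 0, 0], 0], [[0, 0, 55], [0, 0, 0], 0], [[0, 0, 80], [0, 0, 0], 0], [[0, 0, 100], [0, 0, 0], 0], [[0, 0, 110], [0, 0, 0], 0], [[0, 0, 110], [0, 0, 0], 0]]}}

```text
time_s: 3.95
ee_pos: [0.4595, -0.3613, 0.136]
tool_rot: [[-1.0, -0.015, 0.003], [-0.015, 1.0, -0.003], [-0.003, -0.003, -1.0]]
force: [-0.2, -0.4, -2.8]
opening: 0.022
```

```bash
python3 - <<'E'
from h import *
st(); im,d=snap('top','top2'); snap('side','side2')
i2=load('side2')[0]
a=cv2.resize(im[150:240,320:400],None,fx=5,fy=5); b=cv2.resize(i2[100:190,220:310],None,fx=5,fy=5)
cv2.imwrite('pics/v2.png',np.hstack([a[:450],b[:450]])[:,:,::-1])
E
```

```text
t 3.95 p [ 459.5 -361.3  136. ] yang 90.86 z [ 0.0029 -0.0033 -1.    ] F [-0.2 -0.4 -2.8] T [-0.05  0.05  0.01] op 0.022 q [-0.78  0.2   0.04  1.41 -0.   -0.8 ]
```

View pics/v2.png

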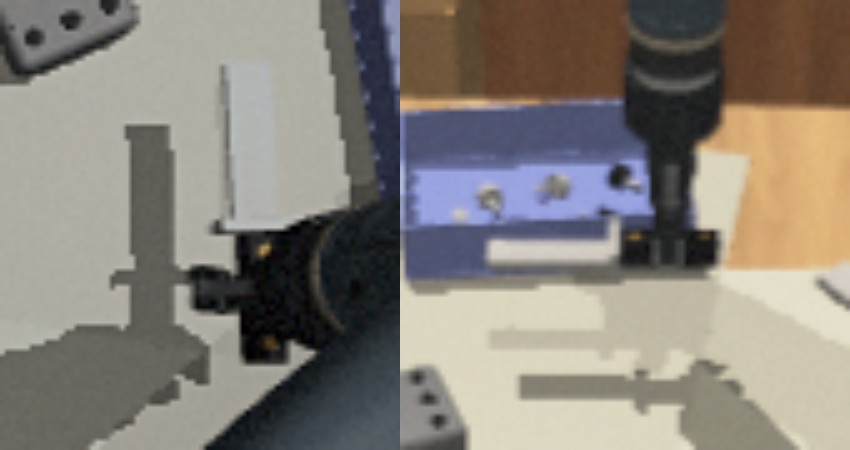

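The gauge is held, its blade pointing +x. I measure droop and in-hand yaw from the depth on the blade.

```bash
python3 - <<'E'
from h import *
for n in('top','side'):
    im,d=load(n+'2'); C=cloud(n,d)
    m=(d>0)&(C[...,0]>.513)&(C[...,0]<.62)&(C[...,1]>-.39)&(C[...,1]<-.33)&(C[...,2]>.09)&(C[...,2]<.15)
    Q=C[m]; A=np.c_[Q[:,0]-.5085,Q[:,1]+.36,np.ones(len(Q))]; s=np.linalg.lstsq(A,Q[:,2],rcond=None)[0]
    c,sz,an=cv2.minAreaRect(Q[:,:2].astype(np.float32))
    print(n,len(Q),'slope x,y,z at shoulder',s.round(4),'rect',np.round(c,4),np.round(sz,4),round(an,2),'xmax',Q[:,0].max().round(4),'mean',Q.mean(0).round(4))
E
```

```text
top 284 slope x,y,z at shoulder [-0.0068 -0.024   0.1197] rect [ 0.5595 -0.359 ] [0.0909 0.0292] 1.16 xmax 0.6052 mean [ 0.558  -0.3587  0.1193]
side 131 slope x,y,z at shoulder [-0.004  -0.0416  0.1152] rect [ 0.5581 -0.3559] [0.0858 0.0366] 0.26 xmax 0.6011 mean [ 0.5577 -0.3548  0.1148]
```

The gauge is nearly level, with droop of about 0.5 mm at the tip, and its yaw is about 0.017. Carrying it high to a point in front of the slot.

>>> {"op": "step_arm", "data": {"motion": [[[-4, 15, 0], [0, 0, 0.01], 0], [[-11, 45, 2], [0, 0, 0.02], 0], [[-20, 80, 4], [0, 0, 0.03], 0], [[-29, 115, 4], [0, 0, 0.04], 0], [[-38, 150, 4], [0, 0, 0.05], 0], [[-47, 185, 4], [0, 0, 0.06], 0], [[-56, 220, 4], [0, 0, 0.07], 0], [[-65, 255, 4], [0, 0, 0.08], 0], [[-74, 290, 4], [0, 0, 0.09], 0], [[-83, 325, 4], [0, 0, 0.1], 0], [[-91, 358, 4], [0, 0, 0.11], 0], [[-99, 388, 4], [0, 0, 0.12], 0]]}}

```text
time_s: 5.05
ee_pos: [0.357, 0.0297, 0.1348]
tool_rot: [[-0.991, -0.135, -0.004], [-0.135, 0.991, 0.001], [0.004, 0.002, -1.0]]
force: [1.0, 0.4, -3.5]
opening: 0.0217
```

>>> {"op": "step_arm", "data": {"motion": [[[-7, 28, 0], [0, 0, 0.008], 0], [[-14, 56, -5], [0, 0, 0.016], 0], [[-20, 80, -15], [0, 0, 0.022], 0], [[-25, 100, -25], [0, 0, 0.026], 0], [[-27, 109, -38], [0, 0, 0.029], 0], [[-27, 109, -50], [0, 0, 0.029], 0], [[-27, 109, -56], [0, 0, 0.029], 0], [[-27, 109, -56], [0, 0, 0.029], 0], [[-27, 109, -56], [0, 0, 0.029], 0]]}}

```text
time_s: 5.8
ee_pos: [0.3313, 0.1364, 0.08]
tool_rot: [[-0.987, -0.163, -0.003], [-0.163, 0.987, -0.001], [0.003, -0.0, -1.0]]
force: [-0.2, 0.8, -3.6]
opening: 0.022
```

```bash
python3 - <<'E'
from h import *
st(); im,d=snap('top','top3'); snap('side','side3')
i2=load('side3')[0]
a=cv2.resize(im[170:290,150:270],None,fx=5,fy=5); b=cv2.resize(i2[220:370,220:380],None,fx=4,fy=4)
cv2.imwrite('pics/v3a.png',a[:,:,::-1]);cv2.imwrite('pics/v3b.png',b[:,:,::-1])
E
```

```text
t 5.8 p [331.3 136.4  80. ] yang 99.38 z [-3.1e-03 -7.0e-04 -1.0e+00] F [-0.2  0.8 -3.6] T [-0.01  0.1  -0.03] op 0.022 q [ 0.2  -0.37 -0.61  1.34 -0.    0.04]
```

View pics/v3a.png

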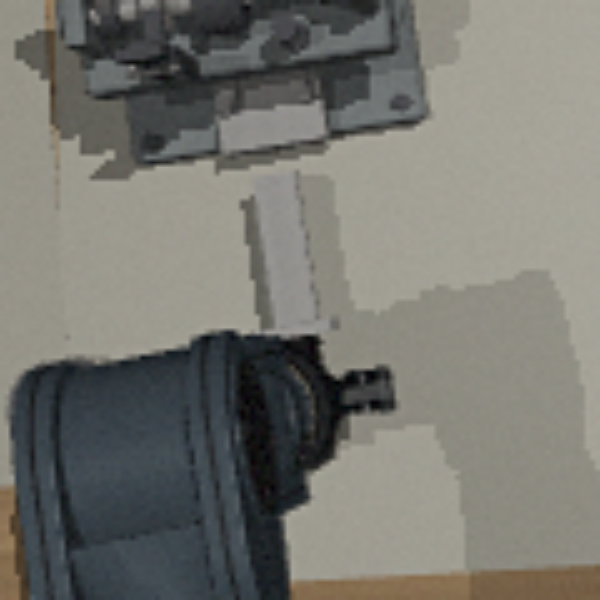

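View pics/v3b.png

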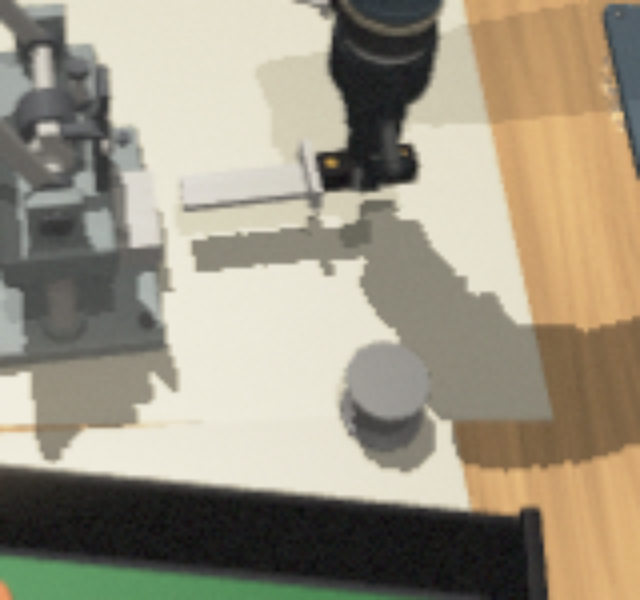

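The blade is just in front of the lip: tip at top (206,205), lip centre about (204.5,195). I compute the lateral and yaw offsets in the press frame from the same picture.

```bash
python3 - <<'E'
from h import *
yaw=.164;e=np.array([[np.cos(yaw),np.sin(yaw)],[-np.sin(yaw),np.cos(yaw)]]);p0=np.array([.5715,.1775])
L=lambda W:((W[:,:2]-p0)@e.T*1000).round(1)
t=lambda x,y:(x/5+150-.4,y/5+170-.4); s=lambda x,y:(x/4+220-.375,y/4+220-.375)
print('lip top FL,FR,RL,RR',L(onz('top',[t(218,152),t(328,139),t(219,116),t(326,101)],.045)).tolist())
print('lip side',L(onz('side',[s(133,247),s(121,172),s(159,245),s(155,171)],.045)).tolist())
for z in(.060,.063): print('blade top tipL,R, rootL,R',L(onz('top',[t(256,178),t(298,173),t(275,333),t(318,320)],z)).tolist())
print('side tip far,near; root',L(onz('side',[s(181,180),s(185,209),s(304,167),s(312,189)],.062)).tolist())
for n in('top','side'):
    im,d=load(n+'3'); C=cloud(n,d); Q=C.copy(); Q[...,:2]=(C[...,:2]-p0)@e.T
    m=(d>0)&(Q[...,0]>-.190)&(Q[...,0]<-.085)&(abs(Q[...,1])<.03)&(Q[...,2]>.045)&(Q[...,2]<.08)
    q=Q[m]; A=np.c_[q[:,0]+.193,np.ones(len(q))]; 
    near=q[q[:,0]<-.15];far=q[q[:,0]>-.12]
    print(n,len(q),'z slope,z@shoulder',np.linalg.lstsq(A,q[:,2],rcond=None)[0].round(4),'y slope, y@sh',np.linalg.lstsq(A,q[:,1],rcond=None)[0].round(4),'xmax',np.percentile(q[:,0],99).round(4))
    m=(d>0)&(Q[...,0]>-.079)&(Q[...,0]<-.06)&(abs(Q[...,1])<.045)&(Q[...,2]>.035)&(Q[...,2]<.055); q=Q[m]; print('  lip y range',np.percentile(q[:,1],[1,50,99]).round(4),q[:,1].mean().round(4),'z',np.median(q[:,2]).round(4))
E
```

```text
lip top FL,FR,RL,RR [[-77.0, 36.0], [-80.0, -36.8], [-53.6, 32.1], [-55.0, -39.1]]
lip side [[-56.7, 33.7], [-54.6, -35.7], [-76.8, 34.3], [-81.8, -33.4]]
blade top tipL,R, rootL,R [[-99.3, 11.2], [-100.4, -16.2], [-200.0, 13.2], [-196.1, -15.3]]
blade top tipL,R, rootL,R [[-99.5, 10.7], [-100.6, -16.6], [-200.0, 12.7], [-196.1, -15.7]]
side tip far,near; root [[-99.6, -11.0], [-99.2, 15.7], [-197.6, -11.8], [-199.9, 9.2]]
top 256 z slope,z@shoulder [-0.0108  0.0634] y slope, y@sh [ 0.0103 -0.0023] xmax -0.0993
  lip y range [-0.0366 -0.0018  0.0328] -0.002 z 0.045
side 263 z slope,z@shoulder [-0.0137  0.0627] y slope, y@sh [0.0105 0.0009] xmax -0.0995
  lip y range [-0.0346  0.0033  0.0355] 0.0025 z 0.0439
```

Blade and lip agree laterally within about 1 mm. The underside is at TCP − 25 mm, with about 1 mm of droop at the tip. Lowering by 6 mm and sliding in.

>>> {"op": "step_arm", "data": {"motion": [[[0, 0, -3], [0, 0, 0], 0], [[0, 0, -6], [0, 0, 0], 0], [[10, 2, -6], [0, 0, 0], 0], [[20, 3, -6], [0, 0, 0], 0], [[30, 5, -6], [0, 0, 0], 0], [[40, 7, -6], [0, 0, 0], 0], [[49, 8, -6], [0, 0, 0], 0], [[59, 10, -6], [0, 0, 0], 0], [[69, 11.5, -6], [0, 0, 0], 0], [[79, 13, -6], [0, 0, 0], 0], [[79, 13, -6], [0, 0, 0], 0]]}}

```text
time_s: 6.82
ee_pos: [0.4137, 0.1499, 0.0757]
tool_rot: [[-0.987, -0.163, 0.003], [-0.163, 0.987, 0.0], [-0.003, -0.0, -1.0]]
force: [-0.1, 0.8, -3.0]
opening: 0.0221
```

```bash
python3 - <<'E'
from h import *
st(); im,d=snap('top','top4'); snap('side','side4')
i2=load('side4')[0]
a=cv2.resize(im[160:260,160:260],None,fx=4,fy=4); b=cv2.resize(i2[220:320,220:320],None,fx=4,fy=4)
cv2.imwrite('pics/v4.png',np.hstack([a,b])[:,:,::-1])
E
```

```text
t 6.82 p [413.7 149.9  75.7] yang 99.36 z [ 2.6e-03  4.0e-04 -1.0e+00] F [-0.1  0.8 -3. ] T [-0.06  0.07 -0.  ] op 0.0221 q [ 0.2  -0.14 -0.43  1.28 -0.    0.03]
```

View pics/v4.png

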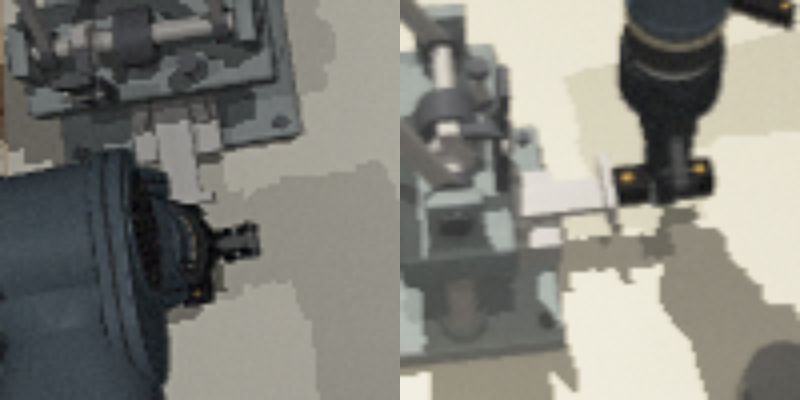

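No contact; the blade is entering between the rails, centred on the lip (top (203,195)). Continuing to about 5 mm short, then lowering.

>>> {"op": "step_arm", "data": {"motion": [[[9, 1.5, 0], [0, 0, 0], 0], [[18, 3, 0], [0, 0, 0], 0], [[27, 4.5, 0], [0, 0, 0], 0], [[36, 6, -1], [0, 0, 0], 0], [[45, 7.5, -2], [0, 0, 0], 0], [[51, 8.5, -3], [0, 0, 0], 0], [[51, 8.5, -4], [0, 0, 0], 0], [[51, 8.5, -4], [0, 0, 0], 0]]}}

```text
time_s: 7.58
ee_pos: [0.4624, 0.1583, 0.0708]
tool_rot: [[-0.987, -0.163, -0.001], [-0.163, 0.987, -0.0], [0.001, 0.0, -1.0]]
force: [0.1, 1.1, -4.5]
opening: 0.022
```

```bash
python3 - <<'E'
from h import *
st(); im,d=snap('top','top5'); snap('side','side5')
i2=load('side5')[0]
a=cv2.resize(im[150:250,160:260],None,fx=4,fy=4); b=cv2.resize(i2[220:320,220:320],None,fx=4,fy=4)
cv2.imwrite('pics/v5.png',np.hstack([a,b])[:,:,::-1])
E
```

```text
t 7.58 p [462.4 158.3  70.8] yang 99.41 z [-1.4e-03 -2.0e-04 -1.0e+00] F [ 0.1  1.1 -4.5] T [-0.02  0.12  0.04] op 0.022 q [ 0.19 -0.01 -0.31  1.26  0.    0.03]
```

View pics/v5.png

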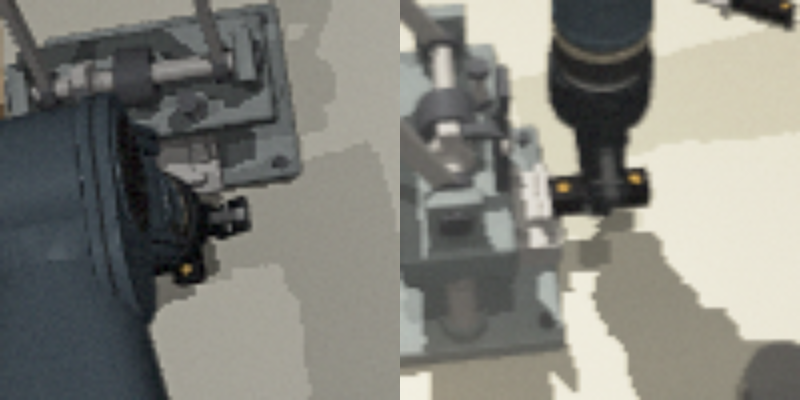

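The cross-piece is over the lip, about 9 mm short. Pushing home in small steps.

>>> {"op": "step_arm", "data": {"motion": [[[3, 0.5, 0], [0, 0, 0], 0], [[6, 1, 0], [0, 0, 0], 0], [[7, 1.2, -0.5], [0, 0, 0], 0], [[7, 1.2, -0.5], [0, 0, 0], 0]]}}

```text
time_s: 8.02
ee_pos: [0.4698, 0.1596, 0.071]
tool_rot: [[-0.987, -0.163, 0.001], [-0.163, 0.987, 0.0], [-0.001, 0.0, -1.0]]
force: [0.4, -0.1, -1.7]
opening: 0.0217
```

>>> {"op": "step_arm", "data": {"motion": [[[1, 0.2, 0], [0, 0, 0], 0], [[2, 0.4, 0], [0, 0, 0], 0], [[3, 0.5, 0], [0, 0, 0], 0], [[3, 0.5, 0], [0, 0, 0], 0]]}}

```text
time_s: 8.35
ee_pos: [0.472, 0.16, 0.0707]
tool_rot: [[-0.987, -0.163, -0.001], [-0.163, 0.987, -0.0], [0.001, 0.0, -1.0]]
force: [-1.3, -0.4, -1.6]
opening: 0.0216
```

>>> {"op": "step_arm", "data": {"motion": [[[1, 0.2, 0], [0, 0, 0], 0], [[2, 0.3, 0], [0, 0, 0], 0], [[3, 0.5, 0], [0, 0, 0], 0], [[3, 0.5, 0], [0, 0, 0], 0]]}}

```text
time_s: 8.68
ee_pos: [0.4724, 0.1602, 0.0704]
tool_rot: [[-0.987, -0.163, -0.007], [-0.163, 0.987, -0.001], [0.007, 0.0, -1.0]]
force: [-8.7, -1.6, 1.8]
opening: 0.022
```

```bash
python3 - <<'E'
from h import *
st(); im,d=snap('top','top6'); snap('side','side6')
i2=load('side6')[0]
a=cv2.resize(im[150:250,160:260],None,fx=4,fy=4); b=cv2.resize(i2[220:320,220:320],None,fx=4,fy=4)
cv2.imwrite('pics/v6.png',np.hstack([a,b])[:,:,::-1])
E
```

```text
t 8.68 p [472.4 160.2  70.4] yang 99.4 z [-0.0068 -0.0011 -1.    ] F [-8.7 -1.6  1.8] T [-0.25  1.6  -0.13] op 0.022 q [ 0.19  0.03 -0.28  1.27  0.    0.03]
```

View pics/v6.png

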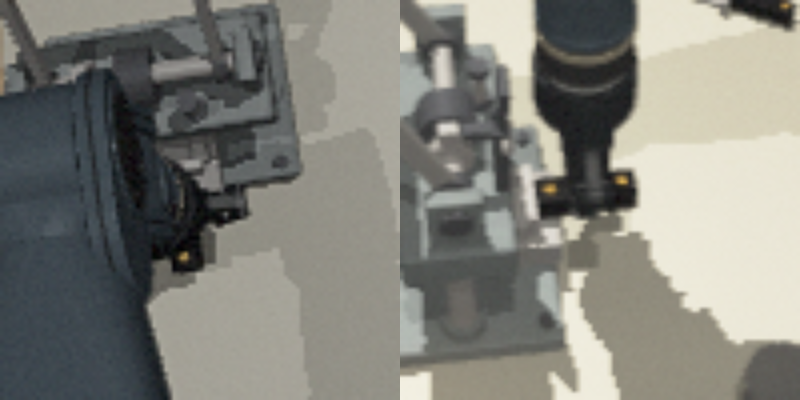

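Home: a push of 8.7 N builds up with no more travel, and the estimated shoulder is at −54 mm. Easing off slightly, then releasing.

>>> {"op": "step_arm", "data": {"motion": [[[-1.5, -0.2, 0], [0, 0, 0], 0], [[-1.5, -0.2, 0], [0, 0, 0], 0], [[-1.5, -0.2, 0], [0, 0, 0], 0.5], [[-1.5, -0.2, 0], [0, 0, 0], 0.6], [[-1.5, -0.2, 0], [0, 0, 0], 0.6], [[-1.5, -0.2, 0], [0, 0, 0], 0.6], [[-1.5, -0.2, 0], [0, 0, 0], 0.6], [[-1.5, -0.2, 0], [0, 0, 0], 0.6]]}}

```text
time_s: 9.45
ee_pos: [0.4746, 0.1604, 0.0712]
tool_rot: [[-0.987, -0.163, 0.001], [-0.163, 0.987, 0.0], [-0.001, -0.0, -1.0]]
force: [0.3, 0.3, -0.0]
opening: 0.0512
```

>>> {"op": "step_arm", "data": {"motion": [[[-3, -0.5, 10], [0, 0, 0], 0.6], [[-6, -1, 30], [0, 0, 0], 0.6], [[-15, -2.5, 60], [0, 0, 0], 0.6], [[-35, -6, 95], [0, 0, 0], 0.6], [[-60, -10, 130], [0, 0, 0], 0.5], [[-80, -13, 160], [0, 0, 0], 0.3], [[-90, -15, 185], [0, 0, 0], 0], [[-90, -15, 200], [0, 0, 0], 0], [[-90, -15, 200], [0, 0, 0], 0]]}}

```text
time_s: 10.2
ee_pos: [0.3852, 0.1457, 0.2764]
tool_rot: [[-0.986, -0.164, 0.01], [-0.164, 0.987, 0.002], [-0.01, 0.0, -1.0]]
force: [0.0, -0.6, 0.4]
opening: -0.0001
```

```bash
python3 - <<'E'
from h import *
st(); im,d=snap('top','top7'); snap('side','side7')
i2=load('side7')[0]
a=cv2.resize(im[150:250,160:260],None,fx=4,fy=4); b=cv2.resize(i2[220:320,220:320],None,fx=4,fy=4)
cv2.imwrite('pics/v7.png',np.hstack([a,b])[:,:,::-1])
yaw=.164;e=np.array([[np.cos(yaw),np.sin(yaw)],[-np.sin(yaw),np.cos(yaw)]]);p0=np.array([.5715,.1775])
for n in('top','side'):
    im,d=load(n+'7'); C=cloud(n,d); Q=C.copy(); Q[...,:2]=(C[...,:2]-p0)@e.T; v=im.max(2)
    m=(d>0)&(Q[...,0]>-.16)&(Q[...,0]<-.05)&(abs(Q[...,1])<.03)&(Q[...,2]>.058)&(Q[...,2]<.08)&(v<70); q=Q[m]
    if len(q)>8: print(n,len(q),q.mean(0).round(4),np.percentile(q[:,0],[2,98]).round(4),np.percentile(q[:,1],[2,98]).round(4),'slope z,y',np.polyfit(q[:,0],q[:,2],1)[0].round(3),np.polyfit(q[:,0],q[:,1],1)[0].round(3))
E
```

```text
t 10.2 p [385.2 145.7 276.4] yang 99.42 z [ 0.0098  0.0019 -1.    ] F [ 0.  -0.6  0.4] T [-0.    0.04 -0.01] op -0.0001 q [ 0.2  -0.25 -0.12  1.69 -0.    0.03]
top 180 [-0.1022 -0.0025  0.0687] [-0.1405 -0.0632] [-0.0139  0.0096] slope z,y -0.003 0.025
side 158 [-0.1018  0.0031  0.0669] [-0.1375 -0.0658] [-0.0097  0.0126] slope z,y 0.003 -0.001
```

View pics/v7.png

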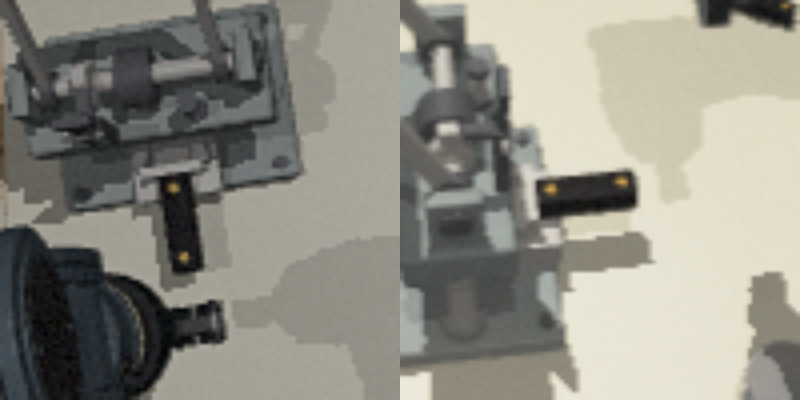

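The gauge lies flat: handle centre at x = −102 mm (−103 expected when home), y about 0, and the cross-piece at the slot mouth. Now I check the catch pad and lever grip positions.

```bash
python3 - <<'E'
from h import *
yaw=.164;e=np.array([[np.cos(yaw),np.sin(yaw)],[-np.sin(yaw),np.cos(yaw)]]);p0=np.array([.5715,.1775])
for n in('top','side'):
    im,d=load(n+'7'); C=cloud(n,d); Q=C.copy(); Q[...,:2]=(C[...,:2]-p0)@e.T
    m=(d>0)&(abs(Q[...,0]+.036)<.025)&(abs(Q[...,1]-.035)<.03)&(Q[...,2]>.215)&(Q[...,2]<.28); q=Q[m]*1000
    print(n,'pad',len(q),np.percentile(q,[2,50,98],axis=0).round(1).tolist())
    m=(d>0)&(Q[...,0]>.02)&(abs(Q[...,0]-.061)<.03)&(abs(Q[...,1])<.05)&(Q[...,2]>.28)&(Q[...,2]<.33); q=Q[m]*1000
    print(n,'grip',len(q),np.percentile(q,[2,50,98],axis=0).round(1).tolist())
    m=(d>0)&(Q[...,0]>-.06)&(abs(Q[...,0])<.06)&(abs(Q[...,1])<.09)&(Q[...,2]>.19)&(Q[...,2]<.24); q=Q[m]*1000
im,d=load('side7'); cv2.imwrite('pics/v8.png',cv2.resize(im[200:300,190:270],None,fx=6,fy=6)[:,:,::-1])
for s in [(-36,35,255),(-36,35,231),(61,0,301)]:
    w=np.r_[p0+np.array(s[:2])/1000@e,s[2]/1000]; print(s,w.round(4),proj('side',w).round(1),((proj('side',w)-[190,200])*6).round(0),proj('top',w).round(1))
E
```

```text
top pad 39 [[-42.6, 19.7, 220.6], [-39.4, 33.2, 254.6], [-35.0, 44.9, 258.2]]
top grip 356 [[50.4, -48.5, 301.3], [59.3, -0.2, 311.0], [72.5, 47.8, 315.3]]
side pad 50 [[-42.8, 22.3, 217.7], [-38.6, 37.8, 251.2], [-34.3, 49.5, 256.3]]
side grip 261 [[49.3, -46.1, 302.6], [60.2, 2.2, 310.2], [71.6, 48.0, 313.6]]
(-36, 35, 255) [0.5303 0.2062 0.255 ] [[244.4 239.7]] [[326. 238.]] [[176.4 179.4]]
(-36, 35, 231) [0.5303 0.2062 0.231 ] [[244.6 245.2]] [[328. 271.]] [[178.5 180.5]]
(61, 0, 301) [0.6317 0.1875 0.301 ] [[206.1 221.8]] [[ 97. 131.]] [[180.4 138.8]]
```

View pics/v8.png

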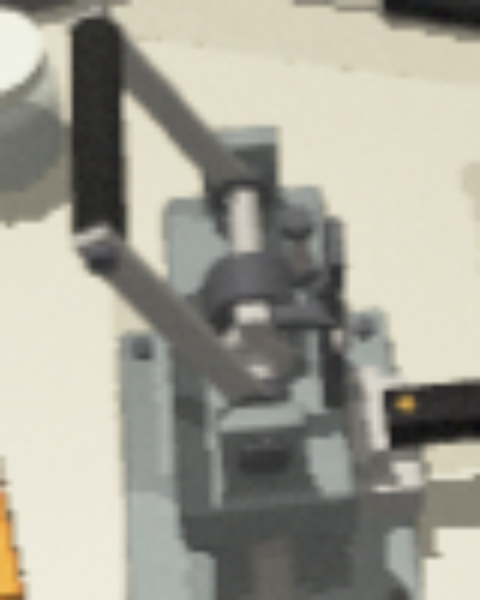

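The pad measures about (−39, 34, top 255) and the grip about (60, 0, top 311), both matching the text. Moving shut fingers over and down behind the thumb piece.

>>> {"op": "step_arm", "data": {"motion": [[[0, 0, 18], [0, 0, 0], 0], [[15, 5, 36], [0, 0, 0], 0], [[40, 15, 40], [0, 0, 0], 0], [[70, 25, 40], [0, 0, 0], 0], [[100, 37, 40], [0, 0, 0], 0], [[130, 48, 40], [0, 0, 0], 0], [[155, 57, 40], [0, 0, 0], 0], [[170, 62, 40], [0, 0, 0], 0], [[170, 62, 40], [0, 0, 0], 0]]}}

```text
time_s: 11.05
ee_pos: [0.5559, 0.2078, 0.3056]
tool_rot: [[-0.987, -0.163, -0.006], [-0.163, 0.987, -0.001], [0.006, -0.0, -1.0]]
force: [-0.9, 0.2, -1.1]
opening: 0.0003
```

```bash
cat >> h.py <<'E'
yaw=.164;e=np.array([[np.cos(yaw),np.sin(yaw)],[-np.sin(yaw),np.cos(yaw)]]);p0=np.array([.5715,.1775])
def pf(p): return np.r_[(np.asarray(p)[:2]-p0)@e.T,p[2]]*1000
def show(tag,box,f):
    im,d=snap('top',tag+'t'); i2,_=snap('side',tag+'s')
    x0,y0,x1,y1=box[0];a=cv2.resize(im[y0:y1,x0:x1],None,fx=f,fy=f);x0,y0,x1,y1=box[1];b=cv2.resize(i2[y0:y1,x0:x1],None,fx=f,fy=f)
    cv2.imwrite(f'pics/{tag}.png',np.hstack([a,b])[:,:,::-1])
E
python3 - <<'E'
from h import *
s=st(); print(pf(s['ee_pos']).round(1)); show('v9',((140,110,240,230),(190,180,290,300)),4)
E
```

```text
t 11.05 p [555.9 207.8 305.6] yang 99.4 z [-0.0059 -0.0014 -1.    ] F [-0.9  0.2 -1.1] T [-0.06  0.06 -0.03] op 0.0003 q [0.24 0.26 0.45 1.77 0.   0.08]
[-10.4  32.4 305.6]
```

View pics/v9.png

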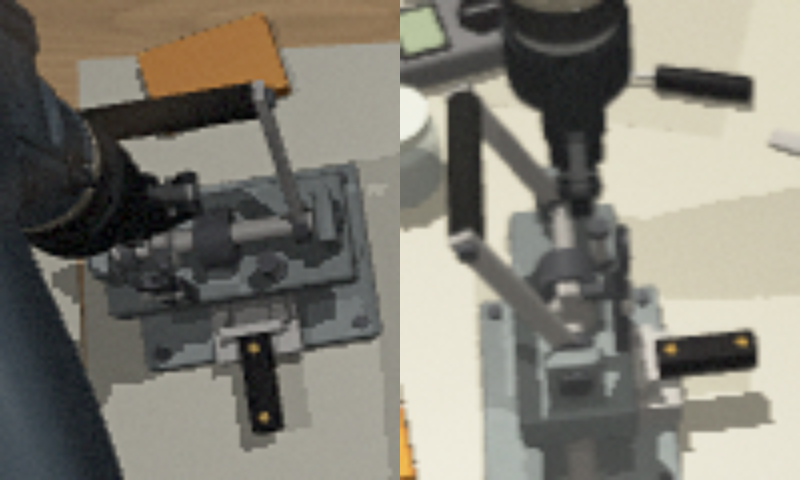

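The fingers are above and behind the thumb piece, in front of the bar. Descending.

>>> {"op": "step_arm", "data": {"motion": [[[0, 0, -10], [0, 0, 0], 0], [[0, 0, -20], [0, 0, 0], 0], [[0, 0, -30], [0, 0, 0], 0], [[0, 0, -40], [0, 0, 0], 0], [[0, 0, -48], [0, 0, 0], 0], [[0, 0, -50], [0, 0, 0], 0]]}}

```text
time_s: 11.65
ee_pos: [0.5522, 0.2069, 0.259]
tool_rot: [[-0.987, -0.163, -0.003], [-0.163, 0.987, -0.001], [0.003, -0.0, -1.0]]
force: [-0.1, -0.1, 0.1]
opening: -0.0
```

```bash
python3 - <<'E'
from h import *
s=st(); print(pf(s['ee_pos']).round(1)); show('v10',((140,110,240,230),(190,180,290,300)),4)
E
```

```text
t 11.65 p [552.2 206.9 259. ] yang 99.41 z [-3.3e-03 -9.0e-04 -1.0e+00] F [-0.1 -0.1  0.1] T [-0.02 -0.03  0.03] op -0.0 q [ 0.24  0.23  0.31  1.66 -0.    0.08]
[-14.2  32.1 259. ]
```

View pics/v10.png

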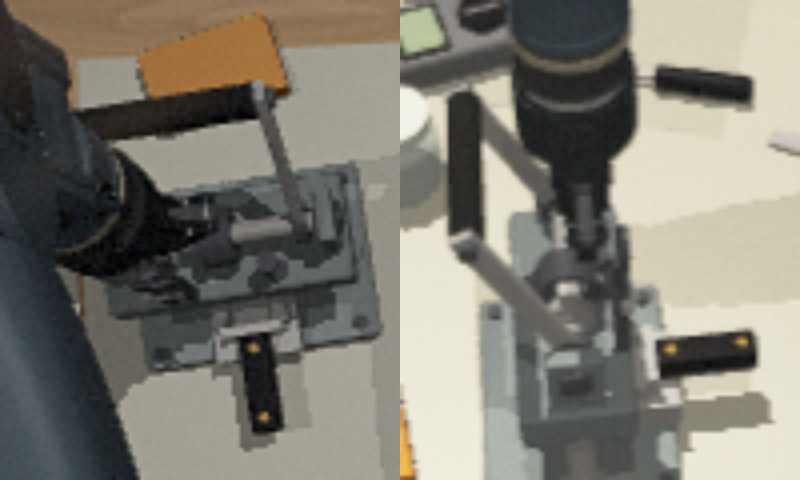

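Fingertips are behind the thumb piece without contact. Pushing the catch along its arc.

>>> {"op": "step_arm", "data": {"motion": [[[-7, -1, 0], [0, 0, 0], 0], [[-14, -2, 0], [0, 0, 0], 0], [[-21, -3.5, 0], [0, 0, 0], 0], [[-28, -4.5, 0], [0, 0, 0], 0], [[-34, -5.5, -3], [0, 0, 0], 0], [[-39, -6.5, -7], [0, 0, 0], 0], [[-43, -7, -11], [0, 0, 0], 0], [[-46, -7.5, -14], [0, 0, 0], 0], [[-48, -8, -17], [0, 0, 0], 0], [[-48, -8, -17], [0, 0, 0], 0]]}}

```text
time_s: 12.58
ee_pos: [0.5051, 0.1992, 0.2427]
tool_rot: [[-0.987, -0.164, -0.002], [-0.164, 0.987, -0.0], [0.002, -0.0, -1.0]]
force: [0.1, 0.1, -0.2]
opening: 0.0003
```

```bash
python3 - <<'E'
from h import *
s=st(); print(pf(s['ee_pos']).round(1)); show('v11',((140,110,240,230),(190,180,290,300)),4)
E
```

```text
t 12.58 p [505.1 199.2 242.7] yang 99.42 z [-2.e-03 -4.e-04 -1.e+00] F [ 0.1  0.1 -0.2] T [-0.04 -0.04  0.04] op 0.0003 q [0.25 0.1  0.13 1.61 0.   0.09]
[-62.   32.3 242.7]
```

View pics/v11.png

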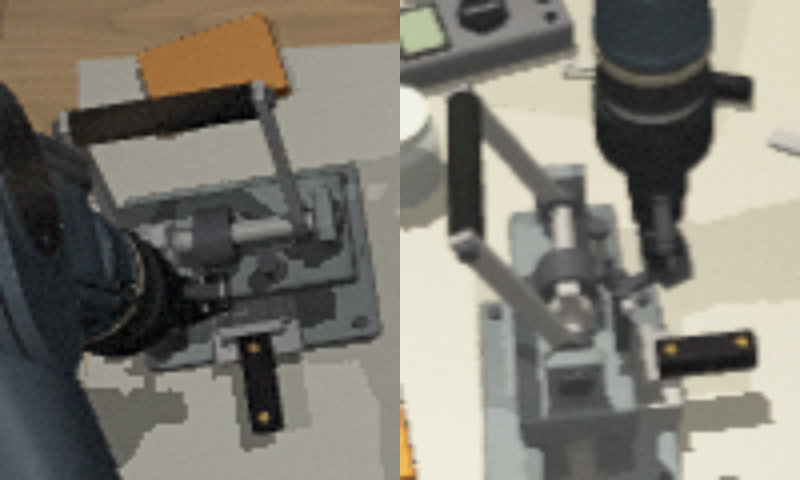

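The catch looks flipped (side (248,250)). Raising, turning and looking again.

>>> {"op": "step_arm", "data": {"motion": [[[0, 0, 15], [0, 0, 0], 0], [[0, 0, 45], [0, 0, -0.05], 0], [[0, 0, 75], [0, 0, -0.15], 0], [[0, 0, 100], [0, 0, -0.27], 0], [[5, 0, 117], [0, 0, -0.39], 0.3], [[15, -1, 117], [0, 0, -0.51], 0.7], [[25, -2, 117], [0, 0, -0.63], 0.7], [[40, -4, 117], [0, 0, -0.75], 0.7], [[55, -5, 117], [0, 0, -0.87], 0.7], [[70, -7, 117], [0, 0, -0.99], 0.7], [[85, -8, 117], [0, 0, -1.11], 0.7], [[100, -10, 117], [0, 0, -1.23], 0.7]]}}

```text
time_s: 13.68
ee_pos: [0.607, 0.1893, 0.3605]
tool_rot: [[-0.479, 0.878, -0.0], [0.878, 0.479, 0.0], [0.0, -0.0, -1.0]]
force: [0.6, 0.3, 0.4]
opening: 0.0595
```

>>> {"op": "step_arm", "data": {"motion": [[[10, -1, 0], [0, 0, -0.12], 0.7], [[18, -2, 0], [0, 0, -0.24], 0.7], [[26, -2, 0], [0, 0, -0.34], 0.7], [[26, -2, 0], [0, 0, -0.34], 0.7], [[26, -2, 0], [0, 0, -0.34], 0.7]]}}

```text
time_s: 14.1
ee_pos: [0.6324, 0.1873, 0.3599]
tool_rot: [[-0.167, 0.986, -0.001], [0.986, 0.167, -0.0], [0.0, -0.001, -1.0]]
force: [-0.3, -0.3, 0.3]
opening: 0.0597
```

```bash
python3 - <<'E'
from h import *
s=st(); print(pf(s['ee_pos']).round(1)); show('v12',((140,110,240,230),(190,180,290,300)),4)
for n in 'ts':
    nn={'t':'top','s':'side'}[n]; im,d=load('v12'+n); C=cloud(nn,d); Q=C.copy(); Q[...,:2]=(C[...,:2]-p0)@e.T
    m=(d>0)&(Q[...,0]>-.1)&(Q[...,0]<-.025)&(abs(Q[...,1]-.035)<.02)&(Q[...,2]>.19)&(Q[...,2]<.28); q=Q[m]*1000
    print(nn,'pad',len(q),np.percentile(q,[2,50,98],axis=0).round(1).tolist() if len(q) else '')
E
```

```text
t 14.1 p [632.4 187.3 359.9] yang 9.58 z [-1.2e-03 -2.0e-04 -1.0e+00] F [-0.3 -0.3  0.3] T [-0.02 -0.   -0.06] op 0.0597 q [0.19 0.54 0.93 1.96 0.   1.59]
[ 6.170e+01 -3.000e-01  3.599e+02]
top pad 119 [[-83.3, 19.9, 199.6], [-45.9, 30.0, 213.3], [-25.7, 44.0, 230.1]]
side pad 179 [[-84.0, 22.4, 197.1], [-55.7, 37.9, 215.0], [-25.8, 52.7, 229.2]]
```

View pics/v12.png

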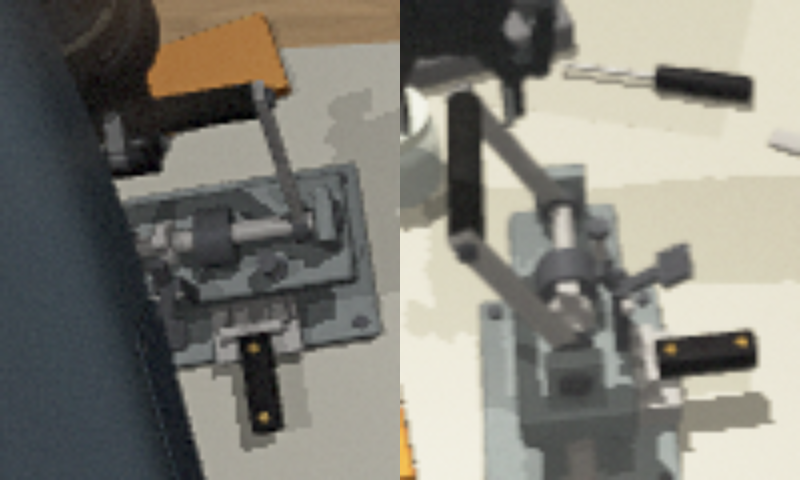

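The catch is off: thumb piece outer edge at x = −84, z = 230, so about 1.0 rad. The gauge is unmoved. The gripper is centred above the bar, so I descend and grip.

>>> {"op": "step_arm", "data": {"motion": [[[0, 0, -15], [0, 0, 0], 0.7], [[0, 0, -30], [0, 0, 0], 0.7], [[0, 0, -45], [0, 0, 0], 0.7], [[0, 0, -56], [0, 0, 0], 0.7], [[0, 0, -58], [0, 0, 0], 0.7], [[0, 0, -58], [0, 0, 0], 0], [[0, 0, -58], [0, 0, 0], 0], [[0, 0, -58], [0, 0, 0], 0], [[0, 0, -58], [0, 0, 0], 0], [[0, 0, -58], [0, 0, 0], 0], [[0, 0, -58], [0, 0, 0], 0]], "grip_force": 40}}

```text
time_s: 15.12
ee_pos: [0.632, 0.1874, 0.3045]
tool_rot: [[-0.164, 0.986, 0.002], [0.986, 0.164, 0.0], [0.0, 0.002, -1.0]]
force: [-0.9, -0.5, 4.1]
opening: 0.0223
```

```bash
python3 - <<'E'
from h import *
s=st(); print(pf(s['ee_pos']).round(1)); show('v13',((140,110,240,230),(190,180,290,300)),4)
E
```

```text
t 15.12 p [632.  187.4 304.5] yang 9.47 z [ 1.9e-03  5.0e-04 -1.0e+00] F [-0.9 -0.5  4.1] T [-0.06  0.42  0.  ] op 0.0223 q [0.19 0.46 0.7  1.81 0.   1.59]
[ 6.130e+01 -1.000e-01  3.045e+02]
```

View pics/v13.png

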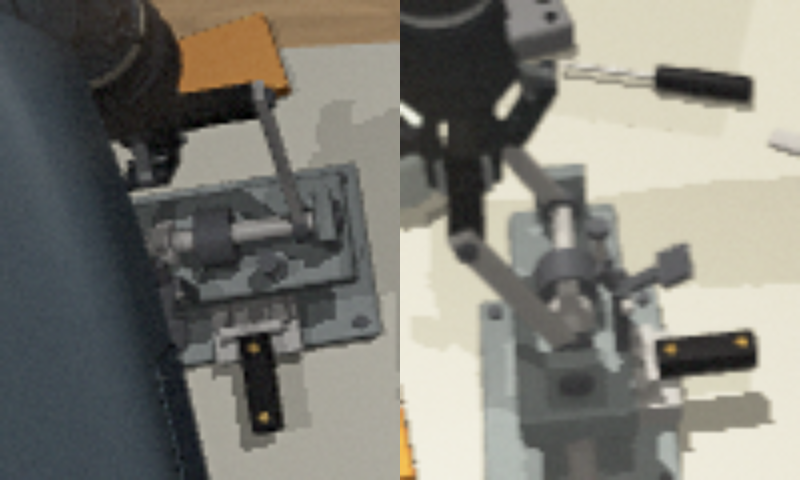

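The bar is held (22 mm opening under squeeze). Pulling along the arc, first part.

>>> {"op": "step_arm", "data": {"motion": [[[-6.5, -1, 3], [0, 0, 0], 0], [[-13, -2, 5.5], [0, 0, 0], 0], [[-19.5, -3, 7.8], [0, 0, 0], 0], [[-26, -4.3, 9.6], [0, 0, 0], 0], [[-33, -5.4, 11.2], [0, 0, 0], 0], [[-39.5, -6.5, 12.4], [0, 0, 0], 0], [[-46.5, -7.7, 13.2], [0, 0, 0], 0], [[-53, -8.8, 13.8], [0, 0, 0], 0], [[-60, -10, 14], [0, 0, 0], 0], [[-67, -11, 13.8], [0, 0, 0], 0]]}}

```text
time_s: 16.05
ee_pos: [0.5714, 0.1774, 0.3231]
tool_rot: [[-0.164, 0.986, 0.023], [0.986, 0.164, 0.004], [0.001, 0.024, -1.0]]
force: [9.5, 2.2, 17.8]
opening: 0.0225
```

```bash
python3 - <<'E'
from h import *
s=st(); p=pf(s['ee_pos']); print(p.round(1),'phi',.45-np.arctan2(p[0],p[2]-175),'r',np.hypot(p[0],p[2]-175)); show('v14',((140,110,240,230),(190,180,290,300)),4)
E
```

```text
t 16.05 p [571.4 177.4 323.1] yang 9.44 z [ 0.0231  0.0045 -0.9997] F [ 9.5  2.2 17.8] T [ 0.54 -2.65 -0.  ] op 0.0225 q [0.19 0.26 0.48 1.77 0.   1.6 ]
[-1.000e-01 -1.000e-01  3.231e+02] phi 0.4504868040266673 r 148.09623631228985
```

View pics/v14.png

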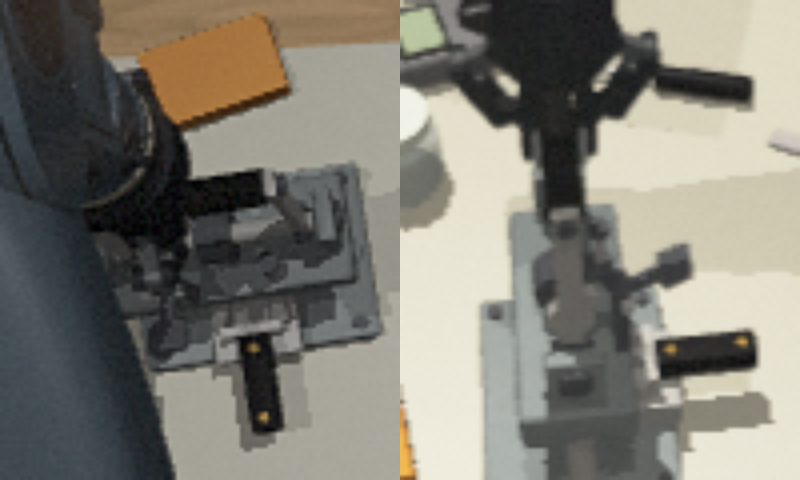

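The lever is up to about 0.45 rad. Rolling friction has pushed the tool about 7 mm above its commanded height (Fz 18 N). I'll open briefly to relieve that, re-grip, then tilt the tool with the lever so the bar doesn't need to roll.

>>> {"op": "step_arm", "data": {"motion": [[[0, 0, 0], [0, 0, 0], 0.42], [[0, 0, 0], [0, 0, 0], 0.42], [[0, 0, 0], [0, 0, 0], 0.42], [[0, 0, 0], [0, 0, 0], 0.42], [[0, 0, 0], [0, 0, 0], 0], [[0, 0, 0], [0, 0, 0], 0], [[0, 0, 0], [0, 0, 0], 0], [[0, 0, 0], [0, 0, 0], 0]]}}

```text
time_s: 16.82
ee_pos: [0.5655, 0.1763, 0.3167]
tool_rot: [[-0.164, 0.986, 0.001], [0.986, 0.164, -0.0], [-0.0, 0.001, -1.0]]
force: [4.9, 0.2, 5.1]
opening: 0.0227
```

```bash
python3 - <<'E'
from h import *
s=st(); p=pf(s['ee_pos']); print(p.round(1),'phi',.45-np.arctan2(p[0],p[2]-175),'r',np.hypot(p[0],p[2]-175)); show('v15',((140,110,240,230),(190,180,290,300)),4)
E
```

```text
t 16.82 p [565.5 176.3 316.7] yang 9.45 z [ 0.0011 -0.     -1.    ] F [4.9 0.2 5.1] T [ 0.15 -1.08 -0.01] op 0.0227 q [ 0.19  0.26  0.47  1.78 -0.    1.6 ]
[-6.200e+00 -2.000e-01  3.167e+02] phi 0.4934361048824177 r 141.83270248950464
```

View pics/v15.png

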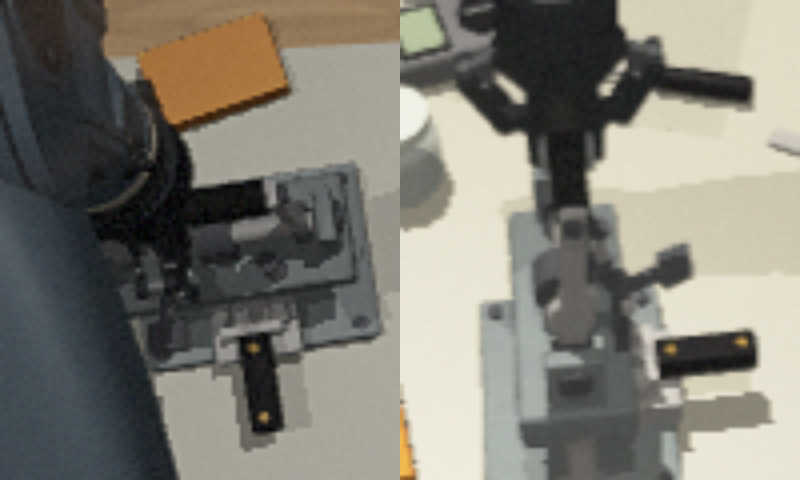

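Re-gripped at φ≈0.49 with radius 142 mm, and the strain is relieved. Continuing along the arc, tilting with the lever.

>>> {"op": "step_arm", "data": {"motion": [[[-7, -1.1, -0.5], [0.008, -0.049, 0], 0], [[-13.7, -2.3, -1.4], [0.016, -0.099, 0], 0], [[-20.5, -3.4, -2.6], [0.024, -0.148, 0], 0], [[-27.2, -4.5, -4.2], [0.033, -0.197, 0], 0], [[-34, -5.6, -6.1], [0.041, -0.247, 0], 0], [[-40.5, -6.7, -8.3], [0.049, -0.296, 0], 0], [[-46.9, -7.8, -10.9], [0.057, -0.345, 0], 0], [[-53.2, -8.8, -13.8], [0.065, -0.395, 0], 0], [[-59.3, -9.8, -16.9], [0.073, -0.444, 0], 0], [[-65.3, -10.8, -20.4], [0.082, -0.493, 0], 0], [[-65.3, -10.8, -20.4], [0.082, -0.493, 0], 0]]}}

```text
time_s: 17.83
ee_pos: [0.4973, 0.165, 0.2937]
tool_rot: [[-0.164, 0.866, 0.472], [0.986, 0.145, 0.078], [-0.001, 0.479, -0.878]]
force: [6.2, 0.8, 0.4]
opening: 0.0227
```

```bash
python3 - <<'E'
from h import *
s=st(); p=pf(s['ee_pos']); print(p.round(1),'phi',.45-np.arctan2(p[0],p[2]-175),'r',np.hypot(p[0],p[2]-175)); show('v16',((140,110,240,230),(190,180,290,300)),4)
E
```

```text
t 17.83 p [497.3 165.  293.7] yang 9.49 z [ 0.4724  0.0779 -0.8779] F [6.2 0.8 0.4] T [-0.01 -0.95  0.02] op 0.0227 q [ 0.2  -0.46 -0.34  1.19 -0.02  1.6 ]
[-7.520e+01 -2.000e-01  2.937e+02] phi 1.014923468127907 r 140.49537077645078
```

View pics/v16.png

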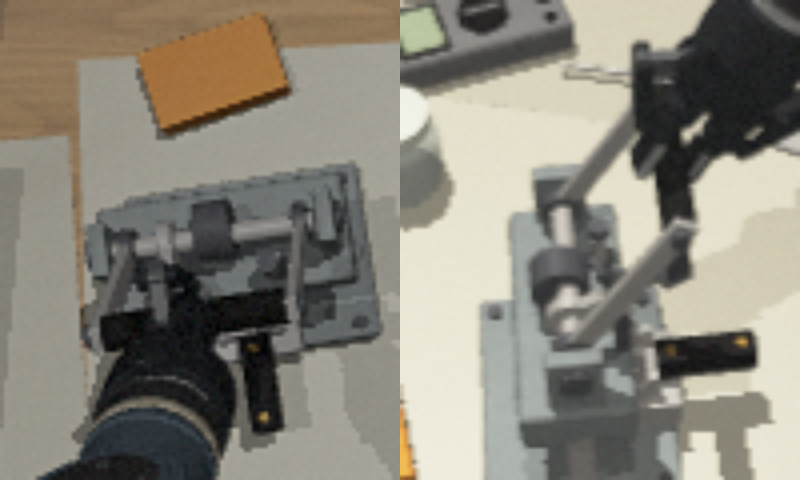

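φ≈1.01, clean pull of 6 N. Continuing slowly to 1.15.

>>> {"op": "step_arm", "data": {"motion": [[[-3, -0.5, -2], [0.004, -0.025, 0], 0], [[-5.8, -1, -3.9], [0.008, -0.049, 0], 0], [[-8.6, -1.4, -5.9], [0.012, -0.074, 0], 0], [[-11.3, -1.9, -7.9], [0.016, -0.099, 0], 0], [[-14, -2.3, -10], [0.02, -0.123, 0], 0], [[-16.8, -2.8, -12.3], [0.024, -0.148, 0], 0], [[-16.8, -2.8, -12.3], [0.024, -0.148, 0], 0], [[-16.8, -2.8, -12.3], [0.024, -0.148, 0], 0]]}}

```text
time_s: 18.6
ee_pos: [0.4823, 0.1625, 0.2825]
tool_rot: [[-0.164, 0.787, 0.595], [0.986, 0.132, 0.098], [-0.001, 0.603, -0.798]]
force: [4.4, 0.2, 0.3]
opening: 0.0228
```

>>> {"op": "step_arm", "data": {"motion": [[[-1, -0.2, -0.9], [0.002, -0.01, 0], 0], [[-2, -0.3, -1.8], [0.003, -0.02, 0], 0], [[-3, -0.5, -2.7], [0.005, -0.03, 0], 0], [[-3, -0.5, -2.7], [0.005, -0.03, 0], 0]]}}

```text
time_s: 18.93
ee_pos: [0.4793, 0.162, 0.2798]
tool_rot: [[-0.164, 0.768, 0.619], [0.986, 0.128, 0.102], [-0.001, 0.627, -0.779]]
force: [5.4, -0.0, 0.5]
opening: 0.0225
```

```bash
python3 - <<'E'
from h import *
s=st(); p=pf(s['ee_pos']); print(p.round(1),'phi',.45-np.arctan2(p[0],p[2]-175),'r',np.hypot(p[0],p[2]-175))
E
```

```text
t 18.93 p [479.3 162.  279.8] yang 9.49 z [ 0.6189  0.1021 -0.7788] F [ 5.4 -0.   0.5] T [-0.18  0.11 -0.03] op 0.0225 q [ 0.21 -0.71 -0.59  1.01 -0.03  1.61]
[-9.350e+01 -2.000e-01  2.798e+02] phi 1.17821862478748 r 140.461394671386
```

>>> {"op": "step_arm", "data": {"motion": [[[-1, -0.2, -0.9], [0.002, -0.01, 0], 0], [[-2, -0.3, -1.9], [0.003, -0.02, 0], 0], [[-3, -0.5, -2.8], [0.005, -0.03, 0], 0], [[-3, -0.5, -2.8], [0.005, -0.03, 0], 0], [[-3, -0.5, -2.8], [0.005, -0.03, 0], 0]]}}

```text
time_s: 19.35
ee_pos: [0.4769, 0.1617, 0.2776]
tool_rot: [[-0.164, 0.748, 0.644], [0.986, 0.125, 0.106], [-0.001, 0.652, -0.758]]
force: [9.2, -0.3, -0.7]
opening: 0.0227
```

>>> {"op": "step_arm", "data": {"motion": [[[-1, -0.2, -1], [0, 0, 0], 0], [[-2, -0.3, -2], [0, 0, 0], 0], [[-2, -0.3, -2], [0, 0, 0], 0], [[-2, -0.3, -2], [0, 0, 0], 0]]}}

```text
time_s: 19.68
ee_pos: [0.4765, 0.1616, 0.2773]
tool_rot: [[-0.164, 0.745, 0.647], [0.986, 0.124, 0.107], [-0.001, 0.656, -0.755]]
force: [15.4, 2.5, -3.4]
opening: 0.023
```

```bash
python3 - <<'E'
from h import *
s=st(); p=pf(s['ee_pos']); print(p.round(1),'phi',.45-np.arctan2(p[0],p[2]-175),'r',np.hypot(p[0],p[2]-175))
E
```

```text
t 19.68 p [476.5 161.6 277.3] yang 9.46 z [ 0.6469  0.1069 -0.755 ] F [15.4  2.5 -3.4] T [ 0.08 -0.95 -0.09] op 0.023 q [ 0.21 -0.76 -0.64  0.97 -0.03  1.61]
[-9.630e+01 -2.000e-01  2.773e+02] phi 1.2053922516025404 r 140.53557546473812
```

Contact reached at φ≈1.205; the force is rising with no more travel. Pulling a bit harder for a firm nip.

>>> {"op": "step_arm", "data": {"motion": [[[-1, -0.2, -1], [0, 0, 0], 0], [[-2, -0.3, -2], [0, 0, 0], 0], [[-3, -0.5, -3], [0, 0, 0], 0], [[-3, -0.5, -3], [0, 0, 0], 0], [[-3, -0.5, -3], [0, 0, 0], 0], [[-3, -0.5, -3], [0, 0, 0], 0]]}}

```text
time_s: 20.18
ee_pos: [0.4758, 0.1615, 0.2768]
tool_rot: [[-0.164, 0.74, 0.652], [0.987, 0.123, 0.108], [-0.0, 0.661, -0.75]]
force: [26.2, 4.6, -4.1]
opening: 0.0225
```

```bash
python3 - <<'E'
from h import *
s=st(); p=pf(s['ee_pos']); print(p.round(1),'phi',.45-np.arctan2(p[0],p[2]-175),'r',np.hypot(p[0],p[2]-175))
show('v17',((150,130,250,250),(190,200,290,320)),4)
for n in('t','s'):
    nn={'t':'top','s':'side'}[n]
    im,d=load('v17'+n); C=cloud(nn,d); Q=C.copy(); Q[...,:2]=(C[...,:2]-p0)@e.T; v=im.max(2)
    m=(d>0)&(Q[...,0]>-.16)&(Q[...,0]<-.05)&(abs(Q[...,1])<.03)&(Q[...,2]>.058)&(Q[...,2]<.08)&(v<70); q=Q[m]
    if len(q)>8: print(n,len(q),q.mean(0).round(4),np.percentile(q[:,0],[2,98]).round(4),np.percentile(q[:,1],[2,98]).round(4),'slope z,y',np.polyfit(q[:,0],q[:,2],1)[0].round(3),np.polyfit(q[:,0],q[:,1],1)[0].round(3))
E
```

```text
t 20.18 p [475.8 161.5 276.8] yang 9.42 z [ 0.6521  0.108  -0.7504] F [26.2  4.6 -4.1] T [ 0.35 -2.37  0.06] op 0.0225 q [ 0.21 -0.77 -0.65  0.97 -0.03  1.61]
[-9.700e+01 -2.000e-01  2.768e+02] phi 1.2111736677581388 r 140.61055823477668
t 131 [-0.1125 -0.0023  0.0684] [-0.1408 -0.0578] [-0.0138  0.0095] slope z,y 0.026 0.071
s 169 [-0.1021  0.0028  0.0668] [-0.1376 -0.0654] [-0.0097  0.0122] slope z,y 0.007 0.004
```

View pics/v17.png

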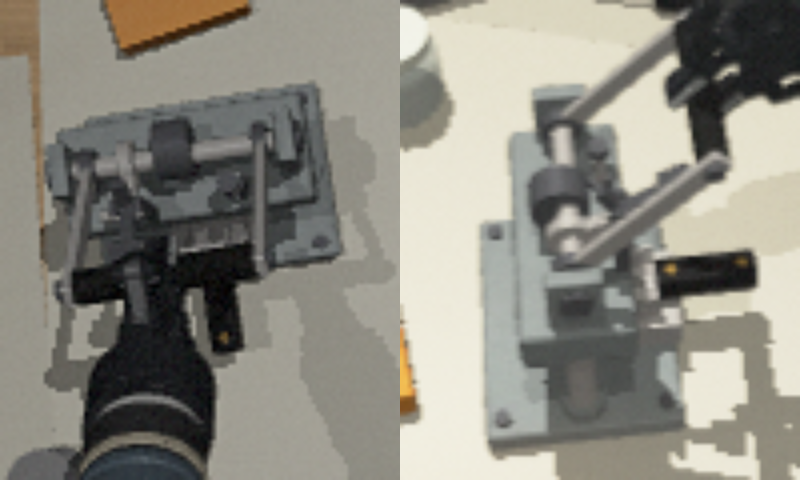

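The lever is held at φ≈1.21 with about 17 N of tangential pull. In the side view the gauge handle is unchanged (centre x = −102). Holding to settle, then checking the catch and the bystanders.

>>> {"op": "step_arm", "data": {"motion": [[[0, 0, 0], [0, 0, 0], 0], [[0, 0, 0], [0, 0, 0], 0], [[0, 0, 0], [0, 0, 0], 0], [[0, 0, 0], [0, 0, 0], 0], [[0, 0, 0], [0, 0, 0], 0], [[0, 0, 0], [0, 0, 0], 0], [[0, 0, 0], [0, 0, 0], 0], [[0, 0, 0], [0, 0, 0], 0]]}}

```text
time_s: 20.95
ee_pos: [0.4758, 0.1614, 0.2768]
tool_rot: [[-0.164, 0.74, 0.652], [0.987, 0.123, 0.108], [-0.0, 0.661, -0.75]]
force: [27.1, 4.7, -3.4]
opening: 0.0228
```

```bash
python3 - <<'E'
from h import *
s=st(); p=pf(s['ee_pos']); print(p.round(1),'phi',.45-np.arctan2(p[0],p[2]-175))
im,_=snap('side','end_s'); snap('top','end_t')
cv2.imwrite('pics/end_c.png',cv2.resize(im[230:300,220:300],None,fx=8,fy=8,interpolation=cv2.INTER_CUBIC)[:,:,::-1])
a=load('side0')[0].astype(int); df=(abs(im.astype(int)-a).max(2)); print('px changed: meter',(df[172:202,182:235]>40).mean().round(3),'jar',(df[200:232,175:200]>40).mean().round(3),'carton',(df[265:310,165:195]>40).mean().round(3),'spool',(df[303:335,303:330]>40).mean().round(3),'sdriver',(df[193:209,230:280]>40).mean().round(3))
E
```

```text
t 20.95 p [475.8 161.4 276.8] yang 9.42 z [ 0.652   0.108  -0.7505] F [27.1  4.7 -3.4] T [ 0.33 -2.34  0.05] op 0.0228 q [ 0.21 -0.77 -0.65  0.97 -0.03  1.61]
[-9.700e+01 -2.000e-01  2.768e+02] phi 1.2113840983637023
px changed: meter 0.001 jar 0.0 carton 0.0 spool 0.28 sdriver 0.216
```

View pics/end_c.png

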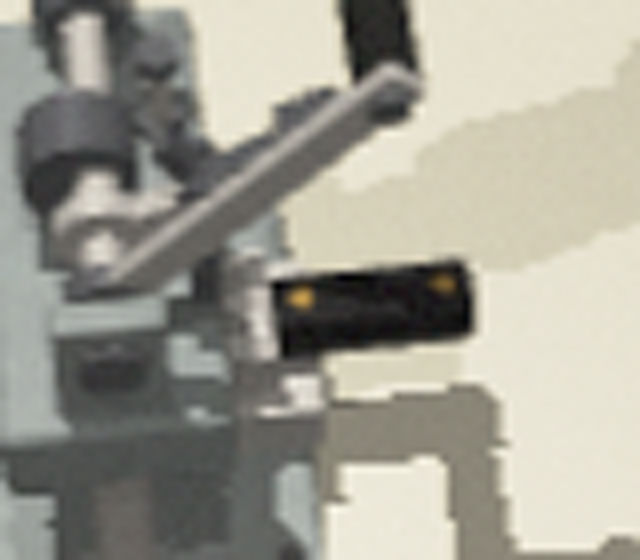

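The catch is off (visible behind the lever arm at (305,100) in the crop) and the gauge is home. The spool and screwdriver pixels changed, probably from the arm's shadow or occlusion, so I'll check the full view.

View pics/end_s.png

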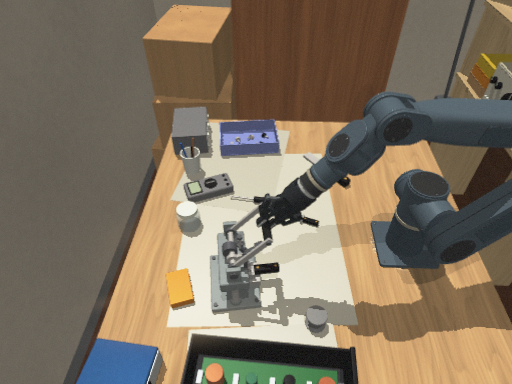

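The spool at (316,318) and the screwdriver at (255,200) are in place; the changes were shadow and occlusion by the arm. Handing in.

```bash
python3 -c "
from rig import r
print(r.sign_off())"
```

```text
the job is handed in; nothing more can be done
None
```

The job is handed in at about 21 s, with the arm still holding the lever down on the gauge; no verdict was reported.

**What I did:**
- I slid the middle-sized gauge into the slot until it stopped against the mouth under a 9 N push, then let go.
- I flipped the safety catch off.
- I gripped the lever's cross bar and pulled it to about 1.21 rad, where the force rose sharply with almost no more travel.

**Last checks:**
- **Lever and nip:** the pull was steady at about 17 N along the lever's travel. From your figures that suggests about 50 N on the gauge. I could not measure that force directly.
- **Gauge:** it was flat and home, with its handle centre 102 mm in front of the press's centre (103 mm expected). This comes from the side view, because the arm hid part of the handle in the top view.
- **Catch:** it was at about 1.0 rad when I measured it before the pull. In the last picture it is still off, though partly hidden by the lever arm.
- **Bystanders:** all look in place. The pixel check flagged the spool and screwdriver, but the full picture showed only the arm's shadow and cover there.

**What disagreed or needed mending:**
- The two cameras differed by about 5 mm sideways, so I averaged them.
- Partway through the pull, friction on the bar pushed the gripper about 7 mm too high. I opened it briefly, gripped again and tilted the tool with the lever.

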